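# Turn the drained spot plate wells up beside its pair

## Robot

A 6-joint arm with a two-finger parallel gripper is mounted at the origin on the work surface. World frame = base frame: x ahead of the robot, y to its left, z up, the work surface at z = 0. Lengths are in m, angles in rad, forces in N, time in s.
With the tool pointing down it reaches from about 0.275 to 0.775 m from the base axis. Payload 14.6 kg.
Tool frame: the origin (TCP) lies at the very end of the fingers, on their centre line; the grasp point (between the pads) lies 19 mm behind it; z points along the fingers, y is the direction in which the jaws open and shut (so a half turn about z gives the same grasp; the last joint's range is limited). The gripper opens to 85 mm and grips with 20 to 120 N. Pads are 22 mm wide; open, the fingers measure 114 mm over their backs; the gripper's body (76 mm by 85 mm) begins 54 mm behind the grasp point. The pads swing forward as they close: fully open they stand 13 mm farther back than shut.
Start: joints at [-1.331, 0.263, -0.048, 1.259, 0, 1.415], TCP at [0.202, -0.485, 0.231] pointing down, gripper open.
Joint ranges: [-2.65, 2.65], [-0.89, 1.7], [-1.18, 1.37], [-2.13, 2.11], [-1.35, 1.29], [-3.14, 3.14]. Speed limits (rad/s): [1.89, 1.89, 2.57, 2.79, 3.14, 3.14].

## Interface

Orientations are given as a 3x3 rotation matrix whose columns are the frame's x, y, z axes.
In Python, from rig import bot, cams, job gives the robot as it stands. The module is installed in compiled form; this text tells all that it offers.
- The arm moves only by the shell command python3 -m pendant 'ROWS' [FORCE]. ROWS is JSON, a list that holds one entry, the list of rows, each a list of 7 numbers: the finger opening in mm, from 0 to 85.4, then the shift along the tool's x, y, z in mm, then the turn, a rotation vector about the tool's x, y, z in degrees. A call has 1 to 8 rows; each row is the pose to reach, as a shift and turn from the pose commanded when the call began, along the tool's axes at that moment; what a row does not reach only later rows make up. A row lasts 1/8 s, in which the tool goes at most 62.5 mm and 10.7 degrees, less where a joint would pass 70% of its speed; a pose out of reach is approached as far as the arm can. A call with a gripper value outside its range is refused whole. The fingers move at their own pace and stop on an object; FORCE is the grip in N (left out, the last holds). Time passes only in rows, so rows that repeat a pose let the fingers close. It gives the time, the measured TCP pose, the force and the opening at its end, in the units of the state.
- bot.read_state(): the state, without advancing time (a new reading comes with each control period).
- cams.grab_frame(name): name is "side" or "top" or "wrist"; returns (picture, depth): 420x560x3 uint8, red, green, blue; 420x560 float32, m along the optical axis (not along the pixel's ray), 0 where there is no reading.
- cams.camera_model(name): a dict with "mtx" (3x3 intrinsics, pixels), "rvec" (rotation vector, rad) and "tvec" (3), from world to camera coordinates, as OpenCV has them. Camera axes: x right, y down, z forward; pixel columns grow to the right and rows downward; lengths in m; the calibration is good to about 2 mm. A picture is of the moment at which its call begins: read the wrist's pose just before it. camera_model takes no time and is no camera call; for the wrist camera it gives the pose at the moment of the call.
- job.hand_in(): hands the job in, once; it reports no verdict.
The state is a dict: "t": time; "joint_pos": joint angles; "joint_velocities": joint speeds; "tau": joint torques, N m; "tcp_pos": TCP position; "tcp_rot": TCP orientation; "ft_force": force on the tool from outside, world axes, zero at the start; "torque": the same for the moment, N m; "finger_gap": opening from 0.0 (shut) to 1.0 (fully open).
Only numpy, scipy, OpenCV 4.12 (cv2) and the standard library are available. Lean on these libraries where they do the work, as an engineer would, in place of code of your own. Each camera call takes 0.05 s, during which the arm holds its last target.

## Task

The porcelain spot plate at the left end of the grey-topped stand base was left upside down to drain, one edge hanging over the side so you can get under it. Turn it wells up on the base, letting it down gently rather than letting it fall, and bring it close alongside the other spot plate (no more than a finger's width between them), square to it and with their ends level. Do not shove the other plate along, and leave the dropper bottle, beaker and cap alone.

Things in the scene. Friction and masses are not known exactly. Their poses are not given: they have to be found in the camera images.
- stand: Base of a titration stand, rod removed: fixed plinth 200 (x) by 460 (y) by 45 mm high with a flat grey top; shifted some 5 cm and turned up to 15 degrees. Origin at the centre of its underside, z up. A steel rod socket, 26 mm wide, stands 6 mm proud at its back right corner (x +80, y -212 mm); else only the two spot plates are on it.
- plate: The spot plate to turn: white porcelain, 112 (x) by 88 (y) by 14 mm (z), about 260 g, origin at its centre. One face flat, the other with 12 wells 21 mm wide, 6 mm deep. Its z points out of the FLAT face: up at the start, down when turned wells up. It starts on the stand's top at the +y end, x and y within 8 degrees of the stand's. Stood on a 112 by 14 mm side it balances, up to 9 degrees either way.
- overhang (a point): Middle of the plate's +y side (112 mm long, 14 mm high), at half its thickness, 44 mm from the plate's centre; axes as the plate's. At the start a strip 19 to 43 mm wide along this side hangs over the stand's +y edge, its underside 45 mm above the bench, with free space below and beyond. The opposite long side lies on the stand.
- neighbour: The other spot plate, of the same sizes (112 by 88 by 14 mm), loose, already lying wells up on the stand near its -y end (stand y about -150 mm), within about 5 degrees of the stand's axes. Origin at its centre; its z axis points up, out of the wells; x along its 112 mm length, y across its 88 mm width towards the first plate.
- dropper: Bystander: amber dropping bottle with black cap and rubber bulb, 55 mm across, 138 mm tall, origin at the centre of its underside, on the bench beyond or to the right of the stand.
- beaker: Bystander: small glass beaker, 68 mm across, 90 mm tall, origin at the centre of its underside, on the bench beyond or to the right of the stand.
- cap: Bystander: blue screw cap of a reagent bottle lying open side up, 55 mm across, 24 mm tall, origin at the centre of its underside, on the bench beyond or to the right of the stand.
There are look-alikes about, which are no part of the job. What is shaped like the plate but blue is not meant.

How it is judged:
By the outcome, as a careful person would: the job done as asked, in the order asked, and still so for the second after the job is handed in, with the robot touching nothing.
It also fails if it takes over 61 s, if anything falls off the work surface, if the arm or the gripper's body presses on something with over 40 N, if the wrist force passes 120 N, or if a joint passes its speed limit or range.

## Working session

There is one attempt and no reset: what is moved stays moved. The work goes in short steps, Python scripts to look and compute and a shell command to move; the robot and the scene stay as the last step left them, time stands still between calls to the robot, and variables do not carry over. Pictures are saved under pics/ and viewed, and the job is handed in when it is done.

```bash
mkdir -p pics; ls
cat > h.py <<'E'
import numpy as np, cv2
from rig import bot, cams, job
def save(name,fn):
    m=cams.camera_model(name); p,d=cams.grab_frame(name)
    cv2.imwrite('pics/'+fn+'.png',p[:,:,::-1]); np.savez('pics/'+fn+'.npz',p=p,d=d,K=m['mtx'],r=m['rvec'],t=m['tvec'])
    return p,d,m
def load(fn):
    z=np.load('pics/'+fn+'.npz'); return z['p'],z['d'],dict(mtx=z['K'],rvec=z['r'],tvec=z['t'])
def world(d,m):
    K=np.array(m['mtx']);R,_=cv2.Rodrigues(np.array(m['rvec'],float));t=np.array(m['tvec']).ravel()
    v,u=np.mgrid[:d.shape[0],:d.shape[1]]
    pc=np.stack([(u-K[0,2])/K[0,0]*d,(v-K[1,2])/K[1,1]*d,d],-1)
    w=(pc-t)@R
    w[d<=0]=np.nan
    return w
def ray(uv,m,z):
    K=np.array(m['mtx']);R,_=cv2.Rodrigues(np.array(m['rvec'],float));t=np.array(m['tvec']).ravel()
    uv=np.atleast_2d(uv).astype(float)
    dirs=np.c_[(uv[:,0]-K[0,2])/K[0,0],(uv[:,1]-K[1,2])/K[1,1],np.ones(len(uv))]@R
    c=-R.T@t
    return c+dirs*((z-c[2])/dirs[:,2])[:,None]
E
python3 - <<'E'
from h import *
for n in('side','top'):save(n,n+'0')
print(bot.read_state())
E
```

```text
pics
{'t': 0.1, 'joint_pos': array([-1.33127027e+00,  2.63480897e-01, -4.88456677e-02,  1.25936294e+00,
       -1.97717919e-05,  1.41550191e+00]), 'joint_velocities': array([ 0.00125536, -0.00330855,  0.00231184, -0.00020095, -0.00165805,
        0.00047696]), 'tau': array([ 3.25690242e-03, -6.38575673e+01,  3.85063612e+01,  9.96631425e-03,
       -1.09099917e-04, -2.29217102e-05]), 'tcp_pos': array([ 0.20187727, -0.484397  ,  0.23088037]), 'tcp_rot': array([[ 9.23065646e-01,  3.84642380e-01, -2.31106194e-04],
       [ 3.84642431e-01, -9.23065250e-01,  8.62984788e-04],
       [ 1.18614426e-04, -8.85484859e-04, -9.99999601e-01]]), 'ft_force': array([-0.00884061,  0.09790531, -0.2852671 ]), 'torque': array([-0.04511929,  0.03586807,  0.03690933]), 'finger_gap': 1.0007518985869446}
```

View pics/side0.png

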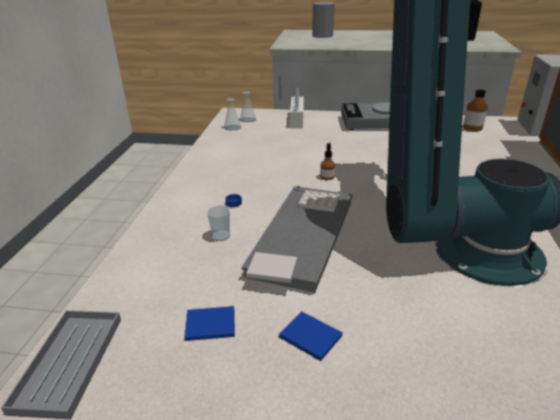

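View pics/top0.png

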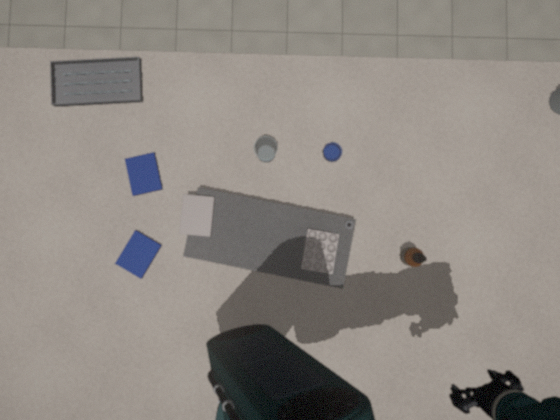

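The top view shows the plate at about (200,215) with its left strip past the stand's edge. The neighbour is at (320,252), the socket at (349,224), the beaker at (265,148), the cap at (332,152) and the dropper at (413,256). I'll measure these from depth and colour.

Run:
```python
from h import *
p,d,m=load('top0'); w=world(d,m)
print(np.array(m['mtx']), 'cam', -cv2.Rodrigues(m['rvec'])[0].T@m['tvec'].ravel())
for uv in[(200,215),(320,252),(270,215),(100,200),(240,205)]: print(uv,w[uv[1],uv[0]],p[uv[1],uv[0]])
v=p[:,:,0].astype(int)
z=w[:,:,2]
big=cv2.resize(p[170:300,160:380],None,fx=3.6,fy=3.6,interpolation=cv2.INTER_CUBIC)
cv2.imwrite('pics/topcrop.png',big[:,:,::-1])
zz=np.clip((z[170:300,160:380])/0.08*255,0,255); zz=np.nan_to_num(zz).astype(np.uint8)
cv2.imwrite('pics/topz.png',cv2.resize(zz,None,fx=3.6,fy=3.6,interpolation=cv2.INTER_NEAREST))
def rect(mask,zh,name):
    mask=mask.astype(np.uint8)
    n,l,s,c=cv2.connectedComponentsWithStats(mask)
    k=1+np.argmax(s[1:,4]); cs,_=cv2.findContours((l==k).astype(np.uint8),cv2.RETR_EXTERNAL,cv2.CHAIN_APPROX_NONE)
    q=ray(cs[0][:,0,:],m,zh)[:,:2]
    r=cv2.minAreaRect((q*1000).astype(np.float32)); print(name,s[k],r, cv2.boxPoints(r).round(1).tolist())
roi=np.zeros(z.shape,bool); roi[170:300,160:380]=1
rect(roi&(z>0.035)&(z<0.08),0.045,'stand+plates')
white=roi&(z>0.05)&(z<0.075)
rect(white&(np.arange(560)[None]<240),0.059,'plate')
rect(white&(np.arange(560)[None]>240),0.059,'nb')
```

```text
[[437.39310494   0.         281.41757005]
 [  0.         437.39310494 207.42415208]
 [  0.           0.           1.        ]] cam [ 0.53177298 -0.02389237  1.28488726]
(200, 215) [0.57990775 0.1920845  0.05512578] [166 160 156]
(320, 252) [ 0.48443887 -0.1466824   0.05872642] [96 90 90]
(270, 215) [ 0.58508219 -0.00421981  0.04515961] [109 103 104]
(100, 200) [0.61889789 0.4952876  0.00144208] [165 158 147]
(240, 205) [0.6113406  0.08148186 0.04634848] [106 104 104]
stand+plates [  179   187   177   102 11901] ((525.0723266601562, 12.76776123046875), (495.2989501953125, 199.81459045410156), 79.9144058227539) [[383.29998779296875, -213.60000610351562], [580.0999755859375, -248.60000610351562], [666.7999877929688, 239.10000610351562], [470.1000061035156, 274.1000061035156]]
plate [ 179  194   37   43 1270] ((578.2130126953125, 200.19058227539062), (92.21382141113281, 114.41361236572266), 85.6766586303711) [[517.7000122070312, 158.5], [631.7999877929688, 149.89999389648438], [638.7000122070312, 241.89999389648438], [524.5999755859375, 250.5]]
nb [ 300  229   39   45 1276] ((485.3957214355469, -147.42344665527344), (94.30836486816406, 116.51309967041016), 79.8254165649414) [[419.70001220703125, -183.5], [534.4000244140625, -204.10000610351562], [551.0999755859375, -111.30000305175781], [436.3999938964844, -90.69999694824219]]
```

```bash
ls pics
```

```text
side0.npz
side0.png
top0.npz
top0.png
topcrop.png
topz.png
```

```bash
cat >> h.py <<'E'
from scipy.spatial.transform import Rotation as Ro
def go(pos,R,cmdpos=None,cmdR=None):
    s=bot.read_state(); p0=s['tcp_pos'] if cmdpos is None else np.array(cmdpos); R0=s['tcp_rot'] if cmdR is None else np.array(cmdR)
    sh=R0.T@(np.array(pos)-p0)*1000; rv=np.degrees(Ro.from_matrix(R0.T@np.array(R)).as_rotvec())
    print('shift mm',sh.round(1),'rotvec deg',rv.round(2),'norms',np.linalg.norm(sh).round(1),np.linalg.norm(rv).round(1))
def tool(az,pitch=0,roll=0):
    "tool z at azimuth az deg, pitch deg downward; roll 0: tool y up (horizontal tool)"
    a=np.radians(az);p=np.radians(pitch)
    z=np.array([np.cos(a)*np.cos(p),np.sin(a)*np.cos(p),-np.sin(p)])
    y=np.array([np.cos(a)*np.sin(p),np.sin(a)*np.sin(p),np.cos(p)])
    x=np.cross(y,z); return np.c_[x,y,z]@Ro.from_euler('z',roll,degrees=True).as_matrix()
E
python3 - <<'E'
from h import *
s=bot.read_state();R=s['tcp_rot']
go([.36,-.05,.30],R)
go([.42,.42,.30],R,[.36,-.05,.30])
E
```

```text
shift mm [ 313.1 -340.2  -68.8] rotvec deg [0. 0. 0.] norms 467.4 0.0
shift mm [ 2.362e+02 -4.108e+02  4.000e-01] rotvec deg [0. 0. 0.] norms 473.8 0.0
```

```bash
python3 -m pendant '[[[85,40,-43,-40,0,0,0],[85,80,-86,-70,0,0,0],[85,120,-130,-70,0,0,0],[85,160,-173,-70,0,0,0],[85,200,-216,-70,0,0,0],[85,240,-260,-70,0,0,0],[85,280,-303,-70,0,0,0],[85,313,-340,-70,0,0,0]]]' 120; python3 -c "
from h import *;print(repr(bot.read_state()['joint_pos']))"
```

```text
t: 1.1
tcp_pos: [0.3602, -0.0483, 0.3013]
tcp_rot: [[0.923, 0.385, 0.0], [0.385, -0.923, 0.0], [0.0, 0.0, -1.0]]
ft_force: [1.5, 0.2, -0.1]
finger_gap: 0.995
array([-3.58689469e-01, -3.21440513e-02, -2.07920206e-01,  1.39489935e+00,
        6.87463449e-05,  2.38751356e+00])
```

```bash
python3 -m pendant '[[[85,30,-51,0,0,0,10],[85,59,-102,0,0,0,20],[85,88,-154,0,0,0,30],[85,118,-205,0,0,0,40],[85,148,-256,0,0,0,50],[85,177,-308,0,0,0,60],[85,206,-359,0,0,0,70],[85,236,-411,0,0,0,80]]]'; python3 -c "
from h import *;print(repr(bot.read_state()))"
```

```text
t: 2.1
tcp_pos: [0.2807, -0.029, 0.3015]
tcp_rot: [[0.842, -0.536, 0.068], [-0.539, -0.829, 0.148], [-0.023, -0.162, -0.987]]
ft_force: [0.3, -0.7, 0.4]
finger_gap: 0.995
{'t': 2.1, 'joint_pos': array([-0.57091554, -0.19288359, -0.35040461,  1.43639913,  0.16224979,
        3.14060575]), 'joint_velocities': array([-0.95169189, -0.49316716, -0.37995678,  0.15541264,  0.14074585,
        0.00168963]), 'tau': array([ 1.38450068e+01, -1.30716106e+01,  4.00829995e+01, -4.06359360e-01,
        4.75012790e-01, -1.59195001e-04]), 'tcp_pos': array([ 0.28073722, -0.0289893 ,  0.30145585]), 'tcp_rot': array([[ 0.84171063, -0.53561744,  0.06809673],
       [-0.53944039, -0.82887017,  0.14825081],
       [-0.02296237, -0.16151841, -0.98660252]]), 'ft_force': array([ 0.26885114, -0.69756929,  0.41231861]), 'torque': array([-0.17011748,  0.01318404, -0.03160736]), 'finger_gap': 0.995251724449148}
```

```bash
cat > fk.py <<'E'
import numpy as np
from scipy.optimize import least_squares
from scipy.spatial.transform import Rotation as Ro
def Ry(a):return Ro.from_euler('y',a).as_matrix()
def Rz(a):return Ro.from_euler('z',a).as_matrix()
def Rx(a):return Ro.from_euler('x',a).as_matrix()
# base tool: z along fwd x
B=np.array([[0,0,1],[0,1,0],[-1,0,0.]])
def fk(q,P,full=False):
    oy,h0,L1,L2,e,w,Lt,ax=P
    Rc=Rz(q[0])@Ry(q[1]-q[2])
    pe=Rz(q[0])@(np.array([ax,oy,h0])+Ry(q[1])@[0,0,L1])
    pw=pe+Rc@np.array([L2,0,e]); R4=Rc@Ry(q[3]); pv=pw+R4@[w,0,0]
    R5=R4@Rz(q[4]); p=pv+R5@[Lt,0,0]; R=R5@Rx(q[5])@B
    return (p,R,pe,pw,pv) if full else (p,R)
E
python3 -m pendant '[[[85,0,0,0,0,0,0]]]'
python3 - <<'E'
from h import *; from fk import *
s=bot.read_state();print(repr(s['joint_pos']))
P=[.081,.3,.4,.4,0,0.05,.2,0]
for q in([-1.33127027e+00,  2.63480897e-01, -4.88456677e-02,  1.25936294e+00,0,1.4155],[-0.57091554, -0.19288359, -0.35040461,  1.43639913,  0.16224979,3.14060575]):
  print(fk(q,P)[1].round(3))
E
```

```text
t: 2.22
tcp_pos: [0.2801, -0.0291, 0.3017]
tcp_rot: [[0.841, -0.537, 0.069], [-0.54, -0.828, 0.147], [-0.022, -0.161, -0.987]]
ft_force: [1.1, 0.4, 0.3]
finger_gap: 0.995
array([-0.57219063, -0.19476248, -0.35089931,  1.43680455,  0.16180146,
        3.14057318])
[[ 0.923  0.385 -0.   ]
 [ 0.385 -0.923  0.001]
 [ 0.    -0.001 -1.   ]]
[[ 0.842 -0.536  0.068]
 [-0.539 -0.829  0.148]
 [-0.023 -0.162 -0.987]]
```

Run:
```python
from h import *; from fk import *
s=bot.read_state()
D=[([-1.33127027e+00,  2.63480897e-01, -4.88456677e-02,  1.25936294e+00,0,1.4155],[ 0.20187727, -0.484397  ,  0.23088037]),
([-3.58689469e-01, -3.21440513e-02, -2.07920206e-01,  1.39489935e+00,0,2.3875],[0.3602, -0.0483, 0.3013]),
([-0.57091554, -0.19288359, -0.35040461,  1.43639913,  0.16224979,3.14060575],[ 0.28073722, -0.0289893 ,  0.30145585])]
P0=np.array([.08,.3,.4,.4,0,0.05,.2,0])
f=lambda P:np.r_[np.concatenate([(fk(q,P)[0]-p)/1e-4 for q,p in D]),(P-P0)/.1]
r=least_squares(f,P0);print(r.x.round(4),r.fun[:9].round(2))
go([.40,.25,.30],tool(0,90,90)); 
for roll in(0,90,180,-90):print(roll,tool(0,90,roll).round(2).tolist())
```

```text
[ 8.120e-02  1.568e-01  5.822e-01  3.701e-01  4.920e-02  1.357e-01
  2.854e-01 -1.000e-04] [ 0.13  0.05  0.01 -0.01 -0.14 -0.1  -0.02  0.01  0.09]
shift mm [ -50.  -295.3   51.1] rotvec deg [ -9.38  -1.43 -32.75] norms 303.8 34.1
0 [[0.0, 1.0, 0.0], [1.0, 0.0, 0.0], [0.0, 0.0, -1.0]]
90 [[1.0, 0.0, 0.0], [0.0, -1.0, 0.0], [0.0, 0.0, -1.0]]
180 [[0.0, -1.0, 0.0], [-1.0, -0.0, 0.0], [0.0, -0.0, -1.0]]
-90 [[-1.0, 0.0, 0.0], [0.0, 1.0, 0.0], [-0.0, 0.0, -1.0]]
```

```bash
python3 -m pendant '[[[85,-8,-49,8,-1.6,-0.2,-5.5],[85,-17,-98,17,-3.1,-0.5,-11],[85,-25,-148,25,-4.7,-0.7,-16],[85,-33,-197,34,-6.2,-1,-22],[85,-42,-246,42,-7.8,-1.2,-27],[85,-50,-295,51,-9.4,-1.4,-33],[85,-50,-295,51,-9.4,-1.4,-33],[85,-50,-295,51,-9.4,-1.4,-33]]]'
python3 - <<'E'
from h import *; from fk import *
s=bot.read_state();print(repr(s['joint_pos']),s['tcp_pos'])
print(s['tcp_rot'].round(3))
# next: tilt to pitch 60 at az -30
go([.42,.35,.30],tool(-30,60,90))
E
```

```text
t: 3.22
tcp_pos: [0.3962, 0.1226, 0.2999]
tcp_rot: [[0.997, 0.074, -0.005], [0.074, -0.996, 0.042], [-0.002, -0.043, -0.999]]
ft_force: [0.1, -0.0, 0.3]
finger_gap: 0.995
array([ 0.07302071,  0.05501331, -0.12357498,  1.39388146,  0.04254496,
        3.14058203]) [0.39620389 0.12257495 0.29989917]
[[ 0.997  0.074 -0.005]
 [ 0.074 -0.996  0.042]
 [-0.002 -0.043 -0.999]]
shift mm [  40.6 -224.8    9.4] rotvec deg [-11.25  29.91  32.85] norms 228.7 45.8
```

```bash
python3 -m pendant '[[[85,10,-40,0,0,0,-10],[85,20,-80,0,0,0,-20],[85,30,-120,0,0,0,-30],[85,40,-160,0,0,0,-40],[85,40,-200,0,0,0,-50],[85,40,-225,0,0,0,-60],[85,40,-225,0,0,0,-70],[85,40,-225,0,0,0,-80]]]'
python3 - <<'E'
from h import *; from fk import *
s=bot.read_state();print(repr(s['joint_pos']),s['tcp_pos'])
print(s['tcp_rot'].round(3))
E
```

```text
t: 4.22
tcp_pos: [0.4195, 0.3487, 0.3094]
tcp_rot: [[0.097, 0.995, -0.004], [0.994, -0.097, 0.042], [0.041, -0.008, -0.999]]
ft_force: [-0.4, 0.5, 0.6]
finger_gap: 0.997
array([0.52376843, 0.27427307, 0.1770639 , 1.45654291, 0.03830566,
       2.19194495]) [0.41945312 0.3486634  0.30941493]
[[ 0.097  0.995 -0.004]
 [ 0.994 -0.097  0.042]
 [ 0.041 -0.008 -0.999]]
```

```bash
python3 -m pendant '[[[85,0,0,0,0,-10,0],[85,0,0,0,0,-20,0],[85,20,0,0,0,-30,0],[85,40,0,0,0,-40,0],[85,40,0,0,0,-40,0]]]'
python3 - <<'E'
from h import *; from fk import *
s=bot.read_state();print(repr(s['joint_pos']),s['tcp_pos'])
D=[([-1.33127027e+00,  2.63480897e-01, -4.88456677e-02,  1.25936294e+00,0,1.4155],[ 0.20187727, -0.484397  ,  0.23088037]),
([-3.58689469e-01, -3.21440513e-02, -2.07920206e-01,  1.39489935e+00,0,2.3875],[0.3602, -0.0483, 0.3013]),
([-0.57091554, -0.19288359, -0.35040461,  1.43639913,  0.16224979,3.14060575],[ 0.28073722, -0.0289893 ,  0.30145585]),
([ 0.07302071,  0.05501331, -0.12357498,  1.39388146,  0.04254496,        3.14058203] ,[0.39620389 ,0.12257495 ,0.29989917]),
([0.52376843, 0.27427307, 0.1770639 , 1.45654291, 0.03830566,       2.19194495] ,[0.41945312, 0.3486634 , 0.30941493]),(s['joint_pos'],s['tcp_pos'])]
P0=np.array([.08,.3,.4,.4,0,0.05,.2,0])
f=lambda P:np.r_[np.concatenate([(fk(q,P)[0]-p)/1e-4 for q,p in D]),(P-P0)/.3]
r=least_squares(f,P0);print(r.x.round(4),r.fun[:18].round(2))
np.save('P.npy',r.x)
E
```

```text
t: 4.85
tcp_pos: [0.4178, 0.3783, 0.2905]
tcp_rot: [[0.073, 0.996, -0.057], [0.794, -0.093, -0.601], [-0.603, -0.001, -0.798]]
ft_force: [-0.6, -0.4, 0.8]
finger_gap: 0.992
array([ 0.78626973,  0.75034201,  0.75816396,  2.10671588, -0.39402463,
        2.55737741]) [0.41780976 0.37833196 0.29045951]
[0.0812 0.1593 0.5815 0.3697 0.0507 0.139  0.2855 0.    ] [ 0.08  0.    0.07 -0.07 -0.17 -0.26  0.    0.03  0.06 -0.01  0.03  0.06
 -0.01  0.02  0.05 -0.01  0.02  0.03]
```

```bash
cat >> fk.py <<'E'
P=np.load('P.npy')
lo=np.array([-2.65,-.89,-1.18,-2.13,-1.35,-3.14])+.02; hi=np.array([2.65,1.7,1.37,2.11,1.29,3.14])-.02
def ik(p,R,n=30,seed=0,q0=None):
    rng=np.random.default_rng(seed);best=None
    def f(q):
        a,b=fk(q,P);return np.r_[(a-p)*10,Ro.from_matrix(b.T@R).as_rotvec()*3]
    for k in range(n):
        x0=q0 if (q0 is not None and k==0) else rng.uniform(lo,hi)
        r=least_squares(f,np.clip(x0,lo,hi),bounds=(lo,hi))
        if best is None or r.cost<best.cost:best=r
        if best.cost<1e-8:break
    a,b=fk(best.x,P);return best.x,np.linalg.norm(a-p)*1e3,np.degrees(np.linalg.norm(Ro.from_matrix(b.T@R).as_rotvec()))
E
python3 - <<'E'
from h import *; from fk import *
for az in(0,-10,-20,-30,-40,-60,-80,-90,-100,-115,-130):
  for roll in(0,180):
    q,e,a=ik(np.array([.575,.232,.053]),tool(az,0,roll),12)
    o=fk(q,P,True)
    print(az,roll,q.round(2),'err',e.round(1),a.round(1),'pw',o[3].round(2),'pv',o[4].round(2),'pe',o[2].round(2))
E
```

```text
0 0 [ 0.59  1.1  -1.16 -2.11 -0.75  1.66] err 61.1 11.3 pw [0.22 0.25 0.11] pv [0.34 0.32 0.09] pe [0.39 0.35 0.42]
0 180 [ 0.59  1.1  -1.16 -2.11 -0.75 -1.48] err 61.1 11.3 pw [0.22 0.25 0.11] pv [0.34 0.32 0.09] pe [0.39 0.35 0.42]
-10 0 [ 0.63  1.1  -1.16 -2.11 -0.9   1.69] err 33.8 8.1 pw [0.21 0.26 0.1 ] pv [0.32 0.34 0.08] pe [0.37 0.37 0.42]
-10 180 [ 0.63  1.1  -1.16 -2.11 -0.9  -1.46] err 33.8 8.1 pw [0.21 0.26 0.1 ] pv [0.32 0.34 0.08] pe [0.37 0.37 0.42]
-20 0 [ 0.66  1.11 -1.15 -2.11 -1.04  1.7 ] err 10.5 4.8 pw [0.21 0.26 0.1 ] pv [0.32 0.35 0.08] pe [0.36 0.38 0.42]
-20 180 [ 0.66  1.11 -1.15 -2.11 -1.04 -1.44] err 10.5 4.8 pw [0.21 0.26 0.1 ] pv [0.32 0.35 0.08] pe [0.36 0.38 0.42]
-30 0 [ 0.69  1.14 -1.04 -2.11 -1.22  1.64] err 2.4 1.5 pw [0.22 0.29 0.07] pv [0.33 0.38 0.06] pe [0.36 0.4  0.4 ]
-30 180 [ 0.69  1.14 -1.04 -2.11 -1.22 -1.5 ] err 2.4 1.5 pw [0.22 0.29 0.07] pv [0.33 0.38 0.06] pe [0.36 0.4  0.4 ]
-40 0 [ 0.69  1.15 -0.96 -2.11 -1.33  1.57] err 8.9 3.3 pw [0.24 0.31 0.05] pv [0.35 0.4  0.05] pe [0.36 0.4  0.4 ]
-40 180 [ 0.69  1.15 -0.96 -2.11 -1.33 -1.57
[... 801 characters left out ...]
  0.52  2.09 -0.91 -1.82] err 44.5 14.0 pw [0.67 0.55 0.14] pv [0.56 0.48 0.1 ] pe [0.41 0.38 0.35]
-100 180 [ 0.6   1.24  0.52  2.09 -0.91  1.32] err 44.5 14.0 pw [0.67 0.55 0.14] pv [0.56 0.48 0.1 ] pe [0.41 0.38 0.35]
-115 0 [ 0.54  1.24  0.57  2.09 -0.75 -1.81] err 71.1 19.1 pw [0.71 0.52 0.16] pv [0.6  0.45 0.11] pe [0.43 0.35 0.35]
-115 180 [ 0.54  1.24  0.57  2.09 -0.75  1.33] err 71.1 19.1 pw [0.71 0.52 0.16] pv [0.6  0.45 0.11] pe [0.43 0.35 0.35]
-130 0 [ 0.46  1.23  0.6   2.09 -0.56 -1.77] err 97.6 22.9 pw [0.75 0.47 0.18] pv [0.63 0.41 0.12] pe [0.45 0.32 0.35]
-130 180 [ 0.46  1.23  0.6   2.09 -0.56  1.37] err 97.6 22.9 pw [0.75 0.47 0.18] pv [0.63 0.41 0.12] pe [0.45 0.32 0.35]
```

Run:
```python
from h import *; from fk import *
for pitch in(25,35,45):
 for az in(-70,-80,-90,-98,-110):
  for z in(.05,.12):
   out=[]
   for roll in(0,180):
    q,e,a=ik(np.array([.59,.235,z]),tool(az,pitch,roll),8)
    o=fk(q,P,True)
    out.append((roll,q.round(2),'e',e.round(1),a.round(1),'zpw,pv,pe',o[3][2].round(2),o[4][2].round(2),o[2][2].round(2)))
   print(pitch,az,z,*out[0],'|',out[1][1][5],out[1][3])
```

```text
25 -70 0.05 0 [ 0.64  0.92  0.14  1.35 -1.05 -2.52] e 0.0 0.0 zpw,pv,pe 0.29 0.17 0.51 | 0.62 0.0
25 -70 0.12 0 [ 0.64  0.85  0.2   1.48 -1.05 -2.52] e 0.0 0.0 zpw,pv,pe 0.36 0.24 0.54 | 0.62 0.0
25 -80 0.05 0 [ 0.62  1.03  0.38  1.66 -0.96 -2.29] e 0.0 0.0 zpw,pv,pe 0.27 0.17 0.46 | 0.85 0.0
25 -80 0.12 0 [ 0.62  0.97  0.43  1.78 -0.96 -2.29] e 0.0 0.0 zpw,pv,pe 0.34 0.24 0.49 | 0.85 0.0
25 -90 0.05 0 [ 0.59  1.14  0.6   1.91 -0.85 -2.13] e 0.0 0.0 zpw,pv,pe 0.26 0.17 0.4 | 1.01 0.0
25 -90 0.12 0 [ 0.59  1.08  0.66  2.03 -0.85 -2.13] e 0.0 0.0 zpw,pv,pe 0.33 0.24 0.43 | 1.01 0.0
25 -98 0.05 0 [ 0.56  1.22  0.8   2.09 -0.76 -2.03] e 0.2 0.0 zpw,pv,pe 0.25 0.17 0.36 | 1.11 0.2
25 -98 0.12 0 [ 0.56  1.11  0.74  2.09 -0.78 -2.07] e 8.6 2.4 zpw,pv,pe 0.33 0.24 0.42 | 1.07 8.6
25 -110 0.05 0 [ 0.52  1.21  0.81  2.09 -0.65 -1.97] e 18.2 4.7 zpw,pv,pe 0.26 0.18 0.36 | 1.17 18.2
25 -110 0.12 0 [ 0.52  1.1   0.75  2.09 -0.67 -2.01] e 27.8 7.2 zpw,pv,pe 0.34 0.25 0.42 | 1.14 27.8
35 -70 0.05 0 [ 0.61  0.81  0.06  1.17 -0.91 -2.71] e 0.0 0.0 zpw,pv,pe 0.34 0.21 0.56 | 0.43 0.0
35 -70 0.12 0 [ 0
[... 1142 characters left out ...]
56 | 0.51 0.0
45 -80 0.12 0 [ 0.55  0.75  0.26  1.43 -0.72 -2.64] e 0.0 0.0 zpw,pv,pe 0.45 0.32 0.58 | 0.51 0.0
45 -90 0.05 0 [ 0.53  0.89  0.33  1.48 -0.66 -2.45] e 0.0 0.0 zpw,pv,pe 0.38 0.25 0.53 | 0.69 0.0
45 -90 0.12 0 [ 0.53  0.84  0.43  1.62 -0.66 -2.45] e 0.0 0.0 zpw,pv,pe 0.45 0.32 0.55 | 0.69 0.0
45 -98 0.05 0 [ 0.51  0.95  0.46  1.63 -0.6  -2.33] e 0.0 0.0 zpw,pv,pe 0.37 0.25 0.5 | 0.82 0.0
45 -98 0.12 0 [ 0.51  0.91  0.56  1.77 -0.6  -2.33] e 0.0 0.0 zpw,pv,pe 0.44 0.32 0.52 | 0.82 0.0
45 -110 0.05 0 [ 0.47  1.04  0.65  1.82 -0.5  -2.16] e 0.0 0.0 zpw,pv,pe 0.36 0.25 0.46 | 0.99 0.0
45 -110 0.12 0 [ 0.47  1.    0.77  1.96 -0.5  -2.16] e 0.0 0.0 zpw,pv,pe 0.43 0.32 0.47 | 0.99 0.0
```

```bash
cat > geo.py <<'E'
import numpy as np
E=np.array([.5815,.2441]); S=np.array([-.075,-.9972])
def sz(s,z): return np.r_[E+S*s/1000,z/1000]
AZ=-94.3
E
python3 - <<'E'
from h import *; from fk import *; from geo import *
for s,z in((-80,160),(-27,78),(33,43),(75,100),(60,200)):
  q,e,a=ik(sz(s,z),tool(AZ,30,180),10); q2,e2,_=ik(sz(s,z),tool(AZ,30,0),10);print(s,z,sz(s,z),q.round(2),e.round(1),q2[5].round(2),e2.round(1))
go(sz(-80,160),tool(AZ,30,180))
go(sz(-27.2,77.8),tool(AZ,30,180),sz(-80,160),tool(AZ,30,180))
E
```

```text
-80 160 [0.5875   0.323876 0.16    ] [ 0.66  1.07  0.85  2.09 -0.73  0.98] 21.0 -2.16 21.0
-27 78 [0.583525  0.2710244 0.078    ] [ 0.61  1.14  0.78  2.03 -0.74  1.02] 0.0 -2.12 0.0
33 43 [0.579025  0.2111924 0.043    ] [ 0.55  1.06  0.49  1.79 -0.78  0.96] 0.0 -2.18 0.0
75 100 [0.575875 0.16931  0.1     ] [ 0.5   0.96  0.4   1.77 -0.81  0.91] 0.0 -2.23 0.0
60 200 [0.577    0.184268 0.2     ] [ 0.52  0.91  0.59  2.01 -0.8   0.93] 0.0 -2.21 0.0
shift mm [ 47.9 174.2 127.1] rotvec deg [ 17.34 -18.64 -89.31] norms 220.9 92.9
shift mm [ 0.  44.8 86.8] rotvec deg [0. 0. 0.] norms 97.7 0.0
```

Run:
```python
from h import *; from fk import *; from geo import *
for p,pi in((sz(-60,150),45),(sz(-60,110),35),(sz(-60,200),50)):
  q,e,a=ik(p,tool(AZ,pi,180),10);print(p,q.round(2),e.round(1))
go(sz(-60,150),tool(AZ,45,180))
go(sz(-27.2,77.8),tool(AZ,30,180),sz(-60,150),tool(AZ,45,180))
```

```text
[0.586    0.303932 0.15    ] [ 0.6   0.98  0.8   1.95 -0.59  0.84] 0.0
[0.586    0.303932 0.11    ] [ 0.63  1.13  0.9   2.09 -0.68  0.97] 0.4
[0.586    0.303932 0.2     ] [ 0.58  0.91  0.84  1.98 -0.54  0.78] 0.0
shift mm [ 38.  174.6 147.1] rotvec deg [  5.64  -6.79 -90.57] norms 231.4 91.0
shift mm [ 0.  27.9 74.2] rotvec deg [15.  0.  0.] norms 79.3 15.0
```

Gripper gap set to 40 mm, moving and rolling to the approach pose.

```bash
python3 -m pendant '[[[40,0,20,5,0.6,-0.8,-10.2],[40,5,40,20,1.2,-1.6,-20.4],[40,10,65,40,1.8,-2.3,-30.6],[40,15,90,60,2.4,-3.1,-40.8],[40,20,115,80,3,-3.8,-51],[40,25,140,105,3.7,-4.6,-61.2],[40,31,160,125,4.4,-5.4,-71.4],[40,38,175,147,5,-6.1,-81.6]]]'
python3 - <<'E'
from h import *; from geo import *
print(bot.read_state()['joint_pos'].round(2))
go(sz(-27.2,77.8),tool(AZ,30,180))
E
```

```text
t: 5.85
tcp_pos: [0.5869, 0.3002, 0.1566]
tcp_rot: [[-0.976, 0.208, -0.062], [0.192, 0.696, -0.692], [-0.101, -0.687, -0.719]]
ft_force: [0.3, 0.2, -0.2]
finger_gap: 0.469
[ 0.58  0.96  0.8   1.95 -0.57  0.98]
shift mm [ 5.6 33.3 77. ] rotvec deg [15.93 -1.81 -8.78] norms 84.1 18.3
```

```bash
python3 -m pendant '[[[40,3,11,25,5,-0.6,-3],[40,5,22,50,11,-1.2,-6],[40,5.6,33.3,77,15.9,-1.8,-8.8],[40,5.6,33.3,77,15.9,-1.8,-8.8],[40,5.6,33.3,77,15.9,-1.8,-8.8]]]'
python3 - <<'E'
from h import *; from geo import *
save('side','side1');save('wrist','wrist1');save('top','top1')
print(bot.read_state()['joint_pos'].round(2))
go(sz(33.4,42.8),tool(AZ,30,180))
E
```

```text
t: 6.48
tcp_pos: [0.5834, 0.2729, 0.0794]
tcp_rot: [[-0.997, 0.045, -0.065], [0.079, 0.501, -0.862], [-0.006, -0.864, -0.503]]
ft_force: [0.0, 0.1, 0.5]
finger_gap: 0.47
[ 0.61  1.14  0.78  2.04 -0.73  1.03]
shift mm [-0.3  0.2 72.7] rotvec deg [ 0.17  0.08 -0.41] norms 72.7 0.4
```

View pics/side1.png

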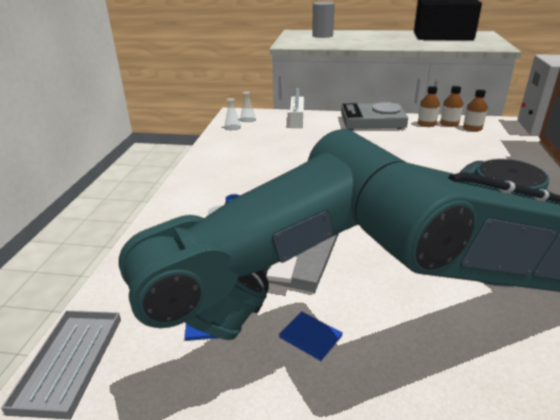

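View pics/wrist1.png

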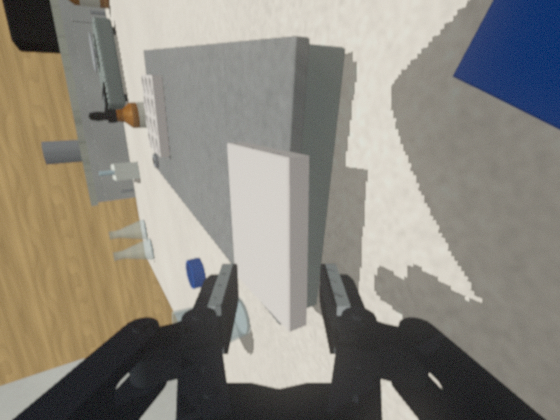

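The wrist view shows the plate from (228,145) to (305,328), its edge overhanging the stand's end face at (300,50)–(315,300), with the two fingers at (230,270) and (325,270) on either side. I'll measure the edges with depth.

Run:
```python
from h import *; from geo import *
p,d,m=load('wrist1'); w=world(d,m)
print('cam',-cv2.Rodrigues(m['rvec'])[0].T@m['tvec'].ravel())
X=np.array([[.997,-.075]]) 
def inpl(q): q=q-E; return np.c_[q@S*1000, q@np.array([.9972,-.075])*1000]
# plate outline by white + z>.03
hsv=cv2.cvtColor(p,cv2.COLOR_RGB2HSV)
for uv in[(240,150),(298,158),(303,158),(280,240),(300,240),(296,320),(285,315),(250,280),(300,100),(290,100),(310,100),(330,100)]:
  q=w[uv[1],uv[0]];print(uv,p[uv[1],uv[0]],q.round(4),inpl(q[None,:2]).round(1))
mask=((w[:,:,2]>.054)&(w[:,:,2]<.066)&(hsv[:,:,2]>150)).astype(np.uint8)
n,l,st,c=cv2.connectedComponentsWithStats(mask);k=1+np.argmax(st[1:,4]);cs,_=cv2.findContours((l==k).astype(np.uint8),cv2.RETR_EXTERNAL,cv2.CHAIN_APPROX_NONE)
q=ray(cs[0][:,0],m,.059)[:,:2];r=cv2.minAreaRect((q*1000).astype(np.float32));print(st[k],r,inpl(cv2.boxPoints(r)/1000).round(1).tolist())
# stand top edge
for v in range(60,140,16):
  row=w[v];u=np.where((row[:,2]>.041)&(np.arange(560)<330))[0].max();print(v,u,inpl(ray((u+.5,v),m,.045)[:,:2]).round(1))
```

```text
cam [0.50912161 0.40292758 0.15023559]
(240, 150) [211 207 201] [0.5256 0.1906 0.0586] [[ 57.5 -51.7]]
(298, 158) [152 147 143] [0.5278 0.2522 0.0514] [[ -4.1 -54.2]]
(303, 158) [147 142 139] [0.5281 0.2523 0.0482] [[ -4.2 -53.9]]
(280, 240) [209 206 200] [0.5772 0.2403 0.0584] [[ 4.1 -4. ]]
(300, 240) [150 146 141] [0.5767 0.2487 0.0494] [[-4.2 -5.1]]
(296, 320) [150 146 144] [0.6321 0.2451 0.052 ] [[-4.8 50.3]]
(285, 315) [212 208 202] [0.6274 0.2425 0.0585] [[-1.8 45.9]]
(250, 280) [212 208 202] [0.625  0.1896 0.058 ] [[51.1 47.5]]
(300, 100) [95 97 95] [0.4965 0.235  0.0375] [[ 15.4 -84.1]]
(290, 100) [142 142 139] [0.4964 0.234  0.0438] [[ 16.4 -84.1]]
(310, 100) [96 96 94] [0.4964 0.2332 0.0291] [[ 17.2 -84.1]]
(330, 100) [ 98 103  99] [0.4965 0.2331 0.0137] [[ 17.4 -84. ]]
[ 227  142   67  189 9148] ((578.2080078125, 209.8269500732422), (91.88583374023438, 111.22406768798828), 86.36746215820312) [[81.0, -55.8], [79.7, 55.4], [-12.2, 54.4], [-10.9, -56.9]]
60 298 [[   6.2 -104.2]]
76 296 [[  8.  -96.4]]
92 296 [[  7.8 -88.3]]
108 294 [[  9.7 -79.9]]
124 294 [[  9.6 -71.1]]
```

```bash
python3 -m pendant '[[[40,0,1,20,0,0,0],[40,0,1,40,0,0,0],[40,0,1,58,0,0,0],[40,0,1,70,0,0,0],[40,0,1,70,0,0,0]]]'
python3 - <<'E'
from h import *; from geo import *
save('wrist','wrist2')
s=bot.read_state();print(s['ft_force'].round(2));q=s['tcp_pos'];print((q[:2]-E)@S*1000)
E
```

```text
t: 7.25
tcp_pos: [0.5785, 0.2129, 0.0426]
tcp_rot: [[-0.997, 0.043, -0.065], [0.078, 0.499, -0.863], [-0.005, -0.866, -0.501]]
ft_force: [0.1, 0.1, 1.2]
finger_gap: 0.471
[0.3  0.09 0.24]
30.8483855973472
```

View pics/wrist2.png

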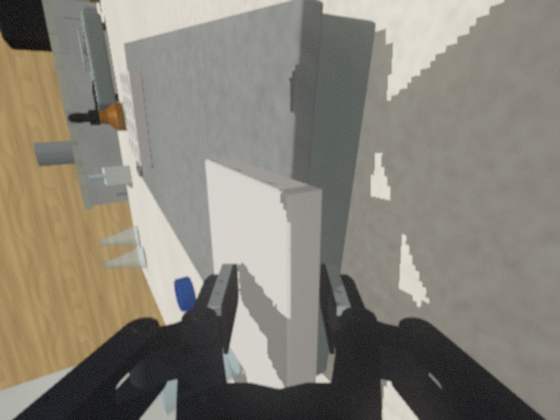

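```bash
python3 -m pendant '[[[40,0,-6,-3.5,0,0,0],[40,0,-10,-5,0,0,0],[40,0,-14,-7,0,0,0],[40,0,-18,-8.5,0,0,0],[40,0,-23,-10.5,0,0,0],[40,0,-27,-12,0,0,0],[40,0,-27,-12,0,0,0]]]'
python3 - <<'E'
from h import *; from geo import *
save('wrist','wrist3')
s=bot.read_state();print(s['ft_force'].round(2))
E
```

```text
t: 8.18
tcp_pos: [0.578, 0.2101, 0.0711]
tcp_rot: [[-0.997, 0.042, -0.064], [0.077, 0.498, -0.864], [-0.004, -0.866, -0.5]]
ft_force: [-0.0, -0.0, -1.8]
finger_gap: 0.472
[ 0.27  0.56 -1.26]
```

View pics/wrist3.png

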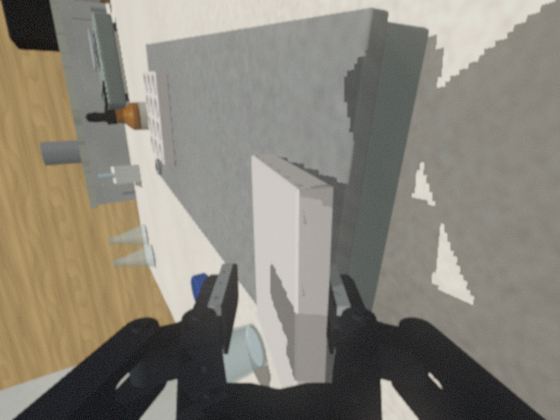

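The plate is now tilted on the lower finger, at (255,155)–(330,380) in the picture. Next I'll check its plane.

```bash
cat >> h.py <<'E'
from geo import E as _E,S as _S
def plane(fn,box,N=None):
    p,d,m=load(fn);w=world(d,m);u0,v0,u1,v1=box
    q=w[v0:v1,u0:u1].reshape(-1,3);q=q[~np.isnan(q[:,0])]
    med=q
    for _ in range(4):
        c=med.mean(0);n=np.linalg.svd(med-c,full_matrices=False)[2][2];n*=np.sign(n[2])
        r=(q-c)@n;med=q[abs(r)<.0025]
    print('c',c.round(4),'n',n.round(3),'tilt',np.degrees(np.arccos(n[2])).round(1),'n_az',np.degrees(np.arctan2(n[1],n[0])).round(1),len(med),len(q))
    return c,n
E
python3 - <<'E'
from h import *; from geo import *
c,n=plane('wrist3',(260,180,295,280))
p,d,m=load('wrist3');w=world(d,m)
for v in range(170,290,15):
  row=w[v]; ok=[u for u in range(230,345) if abs((row[u]-c)@n)<.003]
  a,b=row[min(ok)],row[max(ok)]; print(v,min(ok),max(ok),a.round(3),b.round(3),((a[:2]-E)@S*1000).round(1),((b[:2]-E)@S*1000).round(1))
E
```

```text
c [0.5512 0.2142 0.0726] n [-0.018 -0.257  0.966] tilt 14.9 n_az -94.0 3480 3487
170 234 277 [0.538 0.098 0.044] [0.524 0.21  0.068] 149.2 38.3
185 234 299 [0.55  0.095 0.044] [0.526 0.24  0.076] 151.5 7.8
200 235 303 [0.562 0.095 0.044] [0.531 0.245 0.077] 149.7 3.4
215 236 303 [0.575 0.094 0.044] [0.536 0.244 0.077] 150.0 3.4
230 237 303 [0.589 0.094 0.044] [0.542 0.244 0.078] 149.1 2.8
245 238 303 [0.602 0.094 0.044] [0.548 0.244 0.078] 148.3 2.3
260 238 302 [0.617 0.09  0.044] [0.555 0.243 0.077] 151.0 3.6
275 239 302 [0.632 0.09  0.044] [0.561 0.243 0.078] 149.8 2.9
```

```bash
python3 -m pendant '[[[40,0,-4,1,0,0,0],[40,0,-8,2,0,0,0],[40,0,-12,4,0,0,0],[40,0,-16,5,0,0,0],[40,0,-20,6,0,0,0],[40,0,-22,7,0,0,0],[40,0,-22,7,0,0,0]]]'
python3 - <<'E'
from h import *; from geo import *
save('wrist','wrist4');plane('wrist4',(285,190,310,280))
s=bot.read_state();print(s['ft_force'].round(2))
E
```

```text
t: 9.1
tcp_pos: [0.5766, 0.1931, 0.0864]
tcp_rot: [[-0.997, 0.042, -0.064], [0.077, 0.498, -0.864], [-0.004, -0.866, -0.5]]
ft_force: [1.1, 0.5, -0.4]
finger_gap: 0.469
c [0.5458 0.217  0.0902] n [-0.023 -0.364  0.931] tilt 21.4 n_az -93.6 1883 2246
[-0.9   0.2  -2.05]
```

View pics/wrist4.png

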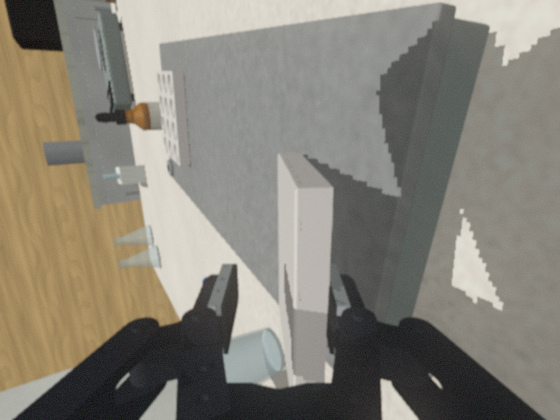

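```bash
python3 -m pendant '[[[40,0,-4,0,0,0,0],[40,0,-8,0,0,0,0],[40,0,-13,-1,0,0,0],[40,0,-13,-1,0,0,0]]]'
python3 - <<'E'
from h import *; from geo import *
save('wrist','wrist5');c,n=plane('wrist5',(292,190,308,280))
s=bot.read_state();print(s['ft_force'].round(2))
p,d,m=load('wrist5');w=world(d,m)
for v in range(190,290,20):
  row=w[v]; ok=[u for u in range(270,335) if abs((row[u]-c)@n)<.003]
  a,b=row[min(ok)],row[max(ok)]; print(v,min(ok),max(ok),a.round(3),b.round(3),((a[:2]-E)@S*1000).round(1),((b[:2]-E)@S*1000).round(1))
R=s['tcp_rot'];x=s['tcp_pos']; y=R[:,1];print('plane offset along tool y from TCP axis',((c-x)@n)/(y@n)*1000)
E
```

```text
t: 9.65
tcp_pos: [0.5762, 0.1875, 0.0985]
tcp_rot: [[-0.997, 0.042, -0.064], [0.077, 0.498, -0.864], [-0.004, -0.866, -0.5]]
ft_force: [0.3, 1.2, -0.7]
finger_gap: 0.465
c [0.544  0.2163 0.1032] n [0.052 0.809 0.586] tilt 54.1 n_az 86.3 1435 1435
[ 0.35  1.78 -1.11]
190 288 325 [0.526 0.214 0.106] [0.526 0.223 0.096] 33.9 25.6
210 288 325 [0.534 0.214 0.106] [0.535 0.22  0.094] 33.8 27.4
230 288 323 [0.542 0.213 0.107] [0.542 0.222 0.096] 33.5 25.2
250 288 322 [0.551 0.213 0.106] [0.551 0.221 0.096] 33.7 25.8
270 288 322 [0.56  0.212 0.106] [0.559 0.221 0.096] 33.6 25.0
plane offset along tool y from TCP axis -239.2665778355891
```

```bash
python3 -m pendant '[[[34,0,3,3,-1,0,0],[30,0,5,6,-2,0,0],[26,0,7,9,-3,0,0],[22,0,9,11,-4,0,0],[19,0,10.5,12,-4,0,0],[19,0,10.5,12,-4,0,0]]]'
python3 - <<'E'
from h import *; from geo import *
save('wrist','wrist6')
s=bot.read_state();print(s['ft_force'].round(2))
E
```

```text
t: 10.45
tcp_pos: [0.5757, 0.1824, 0.0829]
tcp_rot: [[-0.997, 0.046, -0.061], [0.077, 0.557, -0.827], [-0.004, -0.829, -0.559]]
ft_force: [-0.4, 0.9, -1.8]
finger_gap: 0.225
[-0.41  0.44 -0.86]
```

View pics/wrist6.png

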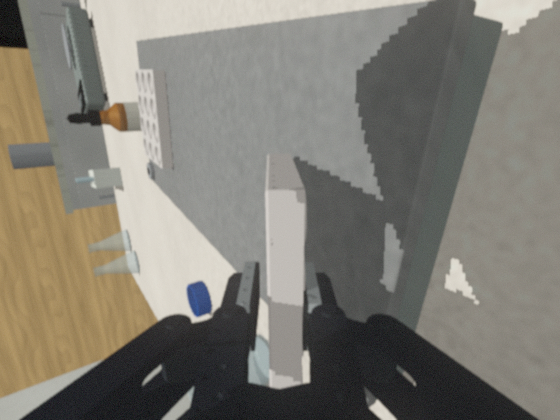

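The plate is between the pads and nearly edge-on, with its face at (267–305, 185–380). I'll check its depth between the fingers.

Run:
```python
from h import *
p,d,m=load('wrist6');w=world(d,m);s=bot.read_state();R=s['tcp_rot'];x=s['tcp_pos']
for uv in[(268,200),(285,200),(302,200),(285,260),(285,340),(272,165)]:
  print(uv,((w[uv[1],uv[0]]-x)@R*1000).round(1),w[uv[1],uv[0]].round(3))
plane('wrist6',(272,195,300,280))
```

```text
(268, 200) [ 50.1  -3.  -30.5] [0.528 0.21  0.102]
(285, 200) [ 50.3   3.1 -31.2] [0.528 0.214 0.098]
(302, 200) [ 50.1   9.2 -30.6] [0.528 0.217 0.092]
(285, 260) [ 26.7   3.2 -31.2] [0.551 0.212 0.097]
(285, 340) [-10.3   3.4 -31.1] [0.588 0.209 0.097]
(272, 165) [53.9 -2.4 16.4] [0.521 0.172 0.075]
c [0.5423 0.2124 0.0971] n [0.058 0.842 0.536] tilt 57.6 n_az 86.0 2369 2369
```

```bash
python3 -m pendant '[[[18,0,2,3,0,0,0],[17,0,3,5,0,0,0],[8,0,3,5,0,0,0],[8,0,3,5,0,0,0],[8,0,3,5,0,0,0],[8,0,3,5,0,0,0]]]' 90
python3 - <<'E'
from h import *; from fk import *; from geo import *
s=bot.read_state();print(s['ft_force'].round(2),s['joint_pos'].round(2))
for p,pi in((sz(0,260),35),(sz(40,260),45),(sz(40,300),60),(sz(60,250),45),(sz(60,220),35)):
  for r in(180,0):
    q,e,a=ik(p,tool(AZ,pi,r),10);print(p,pi,r,q.round(2),e.round(1))
E
```

```text
t: 11.25
tcp_pos: [0.5756, 0.1792, 0.0783]
tcp_rot: [[-0.997, 0.045, -0.061], [0.076, 0.556, -0.828], [-0.003, -0.83, -0.557]]
ft_force: [-1.2, -5.0, 5.7]
finger_gap: 0.155
[-1.23 -5.02  5.69] [ 0.5   0.94  0.36  1.68 -0.77  0.86]
[0.5815 0.2441 0.26  ] 35 180 [ 0.57  0.88  0.76  2.09 -0.73  0.87] 11.7
[0.5815 0.2441 0.26  ] 35 0 [ 0.57  0.88  0.76  2.09 -0.73 -2.27] 11.7
[0.5785   0.204212 0.26    ] 45 180 [ 0.49  0.77  0.66  1.95 -0.64  0.73] 0.0
[0.5785   0.204212 0.26    ] 45 0 [ 0.49  0.77  0.66  1.95 -0.64 -2.41] 0.0
[0.5785   0.204212 0.3     ] 60 180 [ 0.41  0.64  0.65  1.85 -0.46  0.55] 0.0
[0.5785   0.204212 0.3     ] 60 0 [ 0.41  0.64  0.65  1.85 -0.46 -2.59] 0.0
[0.577    0.184268 0.25    ] 45 180 [ 0.46  0.74  0.57  1.87 -0.65  0.7 ] 0.0
[0.577    0.184268 0.25    ] 45 0 [ 0.46  0.74  0.57  1.87 -0.65 -2.44] 0.0
[0.577    0.184268 0.22    ] 35 180 [ 0.5   0.85  0.58  1.96 -0.76  0.85] 0.0
[0.577    0.184268 0.22    ] 35 0 [ 0.5   0.85  0.58  1.96 -0.76 -2.3 ] 0.0
```

```bash
python3 -m pendant '[[[8,0,-8,-5,0,0,0],[8,0,-22,-15,0,0,0],[8,0,-40,-27,0,0,0],[8,0,-60,-40,0,0,0],[8,0,-80,-54,0,0,0],[8,0,-95,-64,0,0,0],[8,0,-100,-67,0,0,0],[8,0,-100,-67,0,0,0]]]'
python3 - <<'E'
from h import *
save('wrist','wrist7')
s=bot.read_state();print(s['ft_force'].round(2),s['joint_pos'].round(2))
E
```

```text
t: 12.25
tcp_pos: [0.5752, 0.1797, 0.1983]
tcp_rot: [[-0.997, 0.046, -0.061], [0.077, 0.557, -0.827], [-0.004, -0.829, -0.559]]
ft_force: [-0.4, 0.5, -2.8]
finger_gap: 0.154
[-0.42  0.66 -3.2 ] [ 0.5   0.86  0.53  1.92 -0.77  0.86]
```

View pics/wrist7.png

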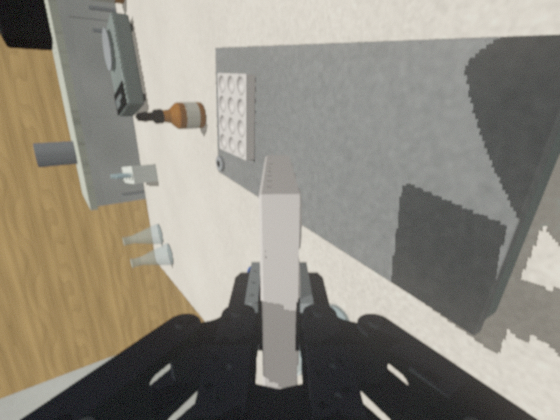

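```bash
python3 -m pendant '[[[8,0,0,0,0,0,-8],[8,0,0,0,0,0,-18],[8,0,0,0,0,0,-28],[8,0,0,0,0,0,-38],[8,0,0,0,0,0,-48],[8,0,0,0,0,0,-58],[8,0,0,0,0,0,-68],[8,0,0,0,0,0,-78]]]' && python3 -m pendant '[[[8,0,0,0,0,0,-10],[8,0,0,0,0,0,-20],[8,0,0,0,0,0,-30],[8,0,0,0,0,0,-40],[8,0,0,0,0,0,-50],[8,0,0,0,0,0,-60],[8,0,0,0,0,0,-70],[8,0,0,0,0,0,-80]]]' && python3 -m pendant '[[[8,0,0,0,0,0,-10],[8,0,0,0,0,0,-18],[8,0,0,0,0,0,-22],[8,0,0,0,0,0,-22]]]'
python3 - <<'E'
from h import *
save('wrist','wrist8');save('top','top8');save('side','side8')
s=bot.read_state();print(s['ft_force'].round(2),s['joint_pos'].round(2))
E
```

```text
t: 13.3
tcp_pos: [0.575, 0.1796, 0.1972]
tcp_rot: [[-0.246, -0.967, -0.062], [-0.53, 0.188, -0.827], [0.812, -0.17, -0.558]]
ft_force: [0.0, -0.3, -3.3]
finger_gap: 0.15
t: 14.3
tcp_pos: [0.575, 0.1796, 0.1973]
tcp_rot: [[0.91, -0.41, -0.062], [-0.277, -0.489, -0.827], [0.309, 0.77, -0.558]]
ft_force: [-0.8, -0.9, -2.3]
finger_gap: 0.151
t: 14.8
tcp_pos: [0.575, 0.1796, 0.1974]
tcp_rot: [[0.997, -0.046, -0.062], [-0.077, -0.557, -0.827], [0.003, 0.829, -0.559]]
ft_force: [0.0, 0.6, -2.8]
finger_gap: 0.155
[-0.47  0.27 -3.98] [ 0.5   0.86  0.53  1.92 -0.77 -2.28]
```

View pics/wrist8.png

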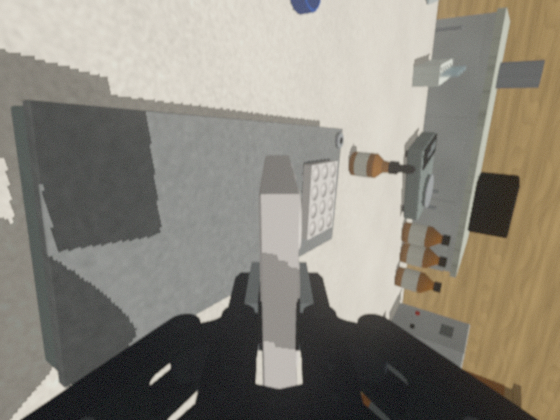

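View pics/top8.png

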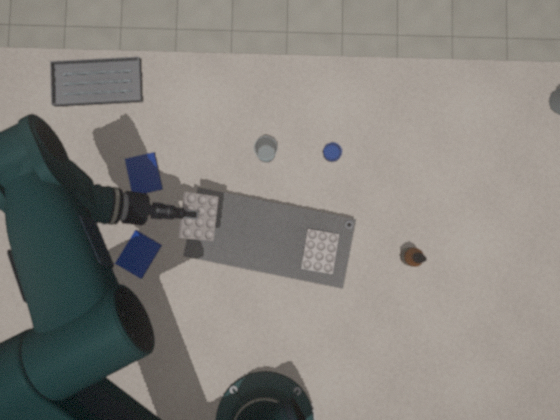

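Top view: the plate is held wells up at (198,217), and the neighbour at (320,250) hasn't moved. I'll remeasure the neighbour and the stand, then compute the set-down pose.

```bash
cat >> h.py <<'E'
def rect(fn,x0,x1,y0=170,y1=300,zlo=.052,zhi=.075,zh=.059,lum=0):
    p,d,m=load(fn);z=world(d,m)[:,:,2];mk=(z>zlo)&(z<zhi)&(p[:,:,0]>lum);r=np.zeros_like(mk);r[y0:y1,x0:x1]=1
    n,l,s,c=cv2.connectedComponentsWithStats((mk&r).astype(np.uint8));k=1+np.argmax(s[1:,4])
    cs,_=cv2.findContours((l==k).astype(np.uint8),cv2.RETR_EXTERNAL,cv2.CHAIN_APPROX_NONE)
    q=ray(cs[0][:,0],m,zh)[:,:2]*1000;R=cv2.minAreaRect(q.astype(np.float32));b=cv2.boxPoints(R)
    print('rect',s[k],np.round(R[0],1),np.round(R[1],1),round(R[2],1));return q,R,b
E
python3 - <<'E'
from h import *
q,R,b=rect('top8',285,345); print(b.round(0).tolist())
p,d,m=load('top8');big=cv2.resize(p[180:300,170:370],None,fx=4,fy=4,interpolation=cv2.INTER_CUBIC);cv2.imwrite('pics/c8.png',big[:,:,::-1])
w=world(d,m)
# wrist8: neighbour & socket check
pw,dw,mw=load('wrist8');ww=world(dw,mw);mk=(ww[:,:,2]>.053)&(ww[:,:,2]<.066);mk[:,:302]=0;mk[:150]=0;mk[250:]=0
n,l,st,c=cv2.connectedComponentsWithStats(mk.astype(np.uint8));k=1+np.argmax(st[1:,4]);print(st[k])
cs,_=cv2.findContours((l==k).astype(np.uint8),cv2.RETR_EXTERNAL,cv2.CHAIN_APPROX_NONE);r=cv2.minAreaRect((ray(cs[0][:,0],mw,.059)[:,:2]*1000).astype(np.float32));print(r)
E
```

```text
rect [ 301  229   38   45 1232] [ 487.1 -146.5] [ 90.2 112. ] 81.4
[[425.0, -183.0], [536.0, -199.0], [549.0, -110.0], [439.0, -94.0]]
[ 304  160   34   79 1851]
((489.99615478515625, -135.740478515625), (97.694580078125, 112.14323425292969), 81.38105773925781)
```

View pics/c8.png

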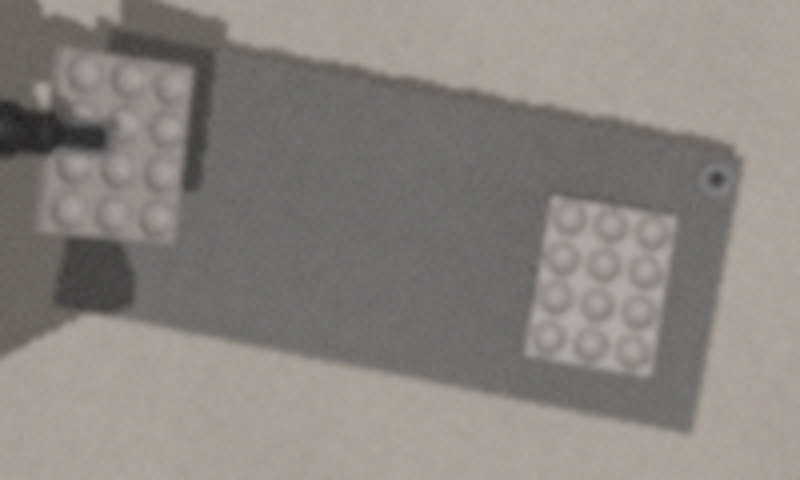

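```bash
cat >> geo.py <<'E'
C=np.array([.4871,-.1465]); T=np.array([.150,.989])  # neighbour centre, its y axis (top cam)
def tz(t,z,l=0): return np.r_[C+T*t/1000+np.array([.989,-.150])*l/1000,z/1000]
AZ2=-98.6
E
python3 - <<'E'
from h import *; from fk import *; from geo import *
for t,z,pi in((359,200,34),(359,110,34),(359,85,34),(400,43,34),(400,43,30),(450,70,34),(430,60,34)):
  q,e,a=ik(tz(t,z),tool(AZ2,pi,0),10);print(t,z,pi,q.round(2),e.round(1),a.round(1))
go(tz(359,130),tool(AZ2,34,0)); go(tz(359,95),tool(AZ2,34,0),tz(359,130),tool(AZ2,34,0))
E
```

```text
359 200 34 [ 0.54  0.89  0.57  2.01 -0.69 -2.16] 0.0 0.0
359 110 34 [ 0.54  0.94  0.44  1.83 -0.69 -2.16] 0.0 0.0
359 85 34 [ 0.54  0.96  0.41  1.78 -0.69 -2.16] 0.0 0.0
400 43 34 [ 0.58  1.06  0.52  1.82 -0.66 -2.12] 0.0 0.0
400 43 30 [ 0.6   1.11  0.58  1.91 -0.69 -2.07] 0.0 0.0
450 70 34 [ 0.63  1.13  0.78  2.03 -0.63 -2.08] 0.0 0.0
430 60 34 [ 0.61  1.1   0.67  1.94 -0.64 -2.1 ] 0.0 0.0
shift mm [-36.6 -70.7  16. ] rotvec deg [ 0.02 -3.6   2.11] norms 81.2 4.2
shift mm [  0.  -29.   19.6] rotvec deg [0. 0. 0.] norms 35.0 0.0
```

```bash
python3 -m pendant '[[[8,-12,-20,5,0,-1,0.6],[8,-24,-45,10,0,-2,1.2],[8,-36.6,-71,16,0,-3.6,2.1],[8,-36.6,-85,26,0,-3.6,2.1],[8,-36.6,-97,34,0,-3.6,2.1],[8,-36.6,-97,34,0,-3.6,2.1]]]'
python3 - <<'E'
from h import *; from geo import *
save('wrist','wrist9')
s=bot.read_state();print(s['ft_force'].round(2)); go(tz(359,82),tool(AZ2,34,0))
p,d,m=load('wrist9');w=world(d,m);R=s['tcp_rot'];x=s['tcp_pos']
for uv in[(265,200),(280,200),(295,200),(280,260),(280,340),(280,170),(280,160)]:
  print(uv,((w[uv[1],uv[0]]-x)@R*1000).round(1),w[uv[1],uv[0]].round(3))
E
```

```text
t: 15.7
tcp_pos: [0.5409, 0.208, 0.0977]
tcp_rot: [[0.989, -0.081, -0.124], [-0.149, -0.552, -0.82], [-0.002, 0.83, -0.558]]
ft_force: [-0.0, 0.1, -2.2]
finger_gap: 0.152
[ 0.39  0.6  -3.1 ]
shift mm [ -0.2 -13.9   8.9] rotvec deg [ 0.03 -0.01  0.08] norms 16.5 0.1
(265, 200) [ 50.1  -6.2 -34.6] [0.595 0.232 0.113]
(280, 200) [ 50.5  -1.1 -36.1] [0.596 0.231 0.118]
(295, 200) [ 50.3   4.  -35.2] [0.595 0.227 0.121]
(280, 260) [ 28.   -1.  -36.2] [0.573 0.234 0.118]
(280, 340) [ -6.8  -0.9 -36.4] [0.539 0.24  0.118]
(280, 170) [52.4 -0.9  4.8] [0.592 0.197 0.095]
(280, 160) [52.2 -0.8 32.3] [0.589 0.174 0.08 ]
```

View pics/wrist9.png

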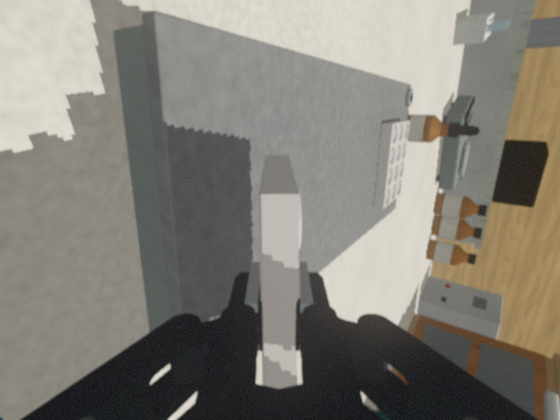

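```bash
python3 -m pendant '[[[8,0,-4,3,0,0,0],[8,0,-8,5.5,0,0,0],[8,0,-12,8,0,0,0],[8,0,-13.8,9.2,0,0,0],[8,0,-13.8,9.2,0,0,0]]]'; python3 -m pendant '[[[8,0,-0.8,0.5,0,0,0],[8,0,-0.8,0.5,0,0,0]]]';python3 -m pendant '[[[8,0,-0.8,0.5,0,0,0],[8,0,-0.8,0.5,0,0,0]]]'
```

```text
t: 16.38
tcp_pos: [0.541, 0.2085, 0.0818]
tcp_rot: [[0.989, -0.082, -0.124], [-0.149, -0.553, -0.82], [-0.001, 0.829, -0.559]]
ft_force: [-0.5, -0.3, -2.2]
finger_gap: 0.151
t: 16.62
tcp_pos: [0.541, 0.2085, 0.081]
tcp_rot: [[0.989, -0.082, -0.124], [-0.149, -0.553, -0.82], [-0.001, 0.829, -0.559]]
ft_force: [0.6, 0.4, -2.8]
finger_gap: 0.146
t: 16.88
tcp_pos: [0.5411, 0.2086, 0.0803]
tcp_rot: [[0.989, -0.082, -0.123], [-0.148, -0.553, -0.82], [-0.001, 0.829, -0.559]]
ft_force: [-1.1, 1.8, 2.2]
finger_gap: 0.15
```

```bash
python3 -m pendant '[[[16,0,1,0,0,0,0],[19,0,2.5,0,0,0,0],[22,0,4,0,0,0,0],[25,0,5.5,0,0,0,0],[28,0,7,0,0,0,0],[30,0,8,0,0,0,0],[30,0,8,0,0,0,0]]]'
python3 - <<'E'
from h import *
save('wrist','wrist10')
s=bot.read_state();print(s['ft_force'].round(2))
p,d,m=load('wrist10');w=world(d,m);R=s['tcp_rot'];x=s['tcp_pos']
for uv in[(265,200),(280,200),(295,200),(280,260),(280,340)]:
  print(uv,((w[uv[1],uv[0]]-x)@R*1000).round(1),w[uv[1],uv[0]].round(3))
E
```

```text
t: 17.75
tcp_pos: [0.5403, 0.2041, 0.0867]
tcp_rot: [[0.989, -0.082, -0.124], [-0.149, -0.553, -0.82], [-0.001, 0.829, -0.559]]
ft_force: [-0.1, -0.2, -2.3]
finger_gap: 0.353
[ 1.11  0.42 -3.  ]
(265, 200) [ 50.3  -5.4 -35.4] [0.595 0.229 0.102]
(280, 200) [ 48.1  -0.3 -28.1] [0.591 0.22  0.102]
(295, 200) [11.7 11.4 92.7] [0.54  0.12  0.044]
(280, 260) [-29.7   0.2  76. ] [0.502 0.146 0.044]
(280, 340) [-171.1    0.6  157.4] [ 0.352  0.1   -0.001]
```

View pics/wrist10.png

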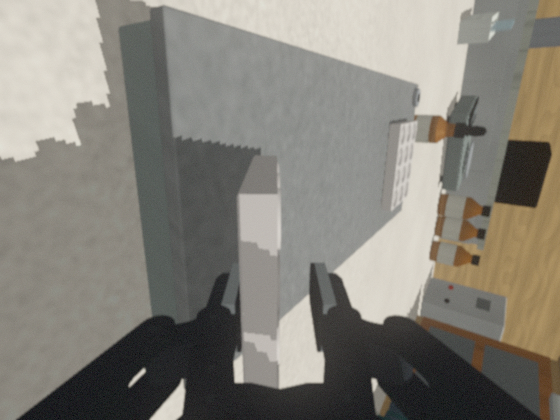

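The plate rests on the lower (left) finger at (240–280, 190–380), with the upper finger clear. I'll lower it along the arc.

```bash
python3 -m pendant '[[[30,0,-4.5,0,0,0,0],[30,0,-9,-1,0,0,0],[30,0,-13.6,-1.6,0,0,0],[30,0,-17.5,-1.6,0,0,0],[30,0,-21.5,-1.4,0,0,0],[30,0,-25.5,-1.2,0,0,0],[30,0,-29.5,-0.5,0,0,0],[30,0,-29.5,-0.5,0,0,0]]]'
python3 - <<'E'
from h import *
save('wrist','wrist11')
s=bot.read_state();print(s['ft_force'].round(2))
plane('wrist11',(235,190,255,260))
E
```

```text
t: 18.8
tcp_pos: [0.5428, 0.2209, 0.0622]
tcp_rot: [[0.989, -0.082, -0.124], [-0.149, -0.553, -0.82], [-0.001, 0.829, -0.559]]
ft_force: [0.6, 0.6, -2.3]
finger_gap: 0.355
[-0.63  0.7  -1.64]
c [0.5823 0.2418 0.0626] n [-0.131 -0.718  0.684] tilt 46.9 n_az -100.3 1357 1390
```

View pics/wrist11.png

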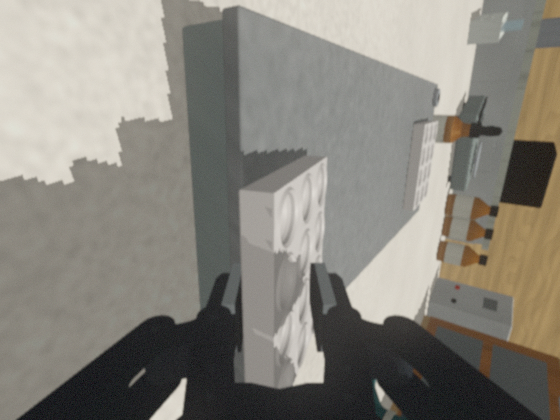

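```bash
python3 -m pendant '[[[34,0,-2,0,0,0,0],[38,0,-3,0.5,0,0,0],[40,0,-6,1.5,0,0,0],[40,0,-10,3,0,0,0],[40,0,-14,4.5,0,0,0],[40,0,-18,6,0,0,0],[40,0,-21,7,0,0,0],[40,0,-21,7,0,0,0]]]'
python3 - <<'E'
from h import *
save('wrist','wrist12')
s=bot.read_state();print(s['ft_force'].round(2))
p,d,m=load('wrist12');w=world(d,m)
for uv in[(290,200),(285,240),(300,220),(280,170),(260,240),(245,240)]: print(uv,w[uv[1],uv[0]].round(3))
E
```

```text
t: 19.85
tcp_pos: [0.5437, 0.2266, 0.0413]
tcp_rot: [[0.989, -0.082, -0.124], [-0.148, -0.553, -0.82], [-0.001, 0.829, -0.559]]
ft_force: [-0.2, -0.6, 1.8]
finger_gap: 0.47
[ 0.11 -0.88  2.61]
(290, 200) [0.59  0.232 0.054]
(285, 240) [0.576 0.24  0.055]
(300, 220) [0.58  0.23  0.057]
(280, 170) [0.596 0.219 0.041]
(260, 240) [0.582 0.252 0.053]
(245, 240) [0.58  0.253 0.046]
```

View pics/wrist12.png

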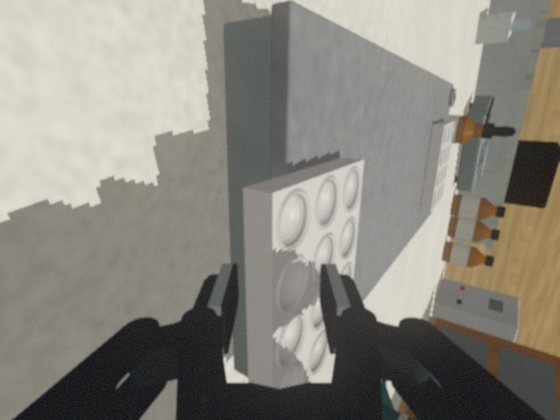

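```bash
python3 -m pendant '[[[46,0,2,0,0,0,0],[50,0,3,0,0,0,0],[50,0,3,-3,0,0,0],[50,0,3,-12,0,0,0],[50,0,3,-30,0,0,0],[50,0,3,-50,0,0,0],[50,0,3,-70,0,0,0],[50,0,3,-70,0,0,0]]]'
python3 - <<'E'
from h import *
save('wrist','wrist13');save('top','top13')
s=bot.read_state();print(s['ft_force'].round(2),s['joint_pos'].round(2),s['tcp_pos'])
E
```

```text
t: 20.9
tcp_pos: [0.5523, 0.2837, 0.0828]
tcp_rot: [[0.989, -0.083, -0.122], [-0.147, -0.554, -0.82], [0.0, 0.829, -0.56]]
ft_force: [0.8, 0.3, -1.1]
finger_gap: 0.586
[-0.41 -0.6  -0.57] [ 0.62  1.09  0.71  1.99 -0.64 -2.1 ] [0.5521142  0.28240392 0.08228146]
```

View pics/wrist13.png

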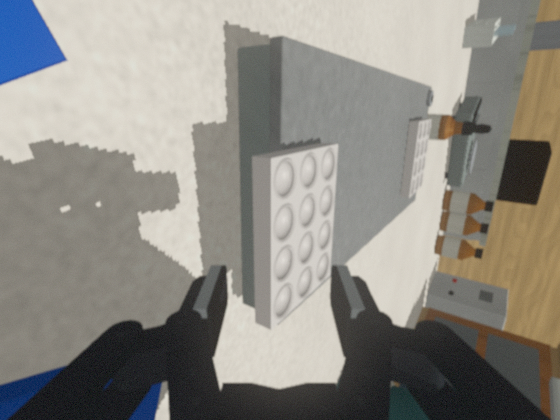

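View pics/top13.png

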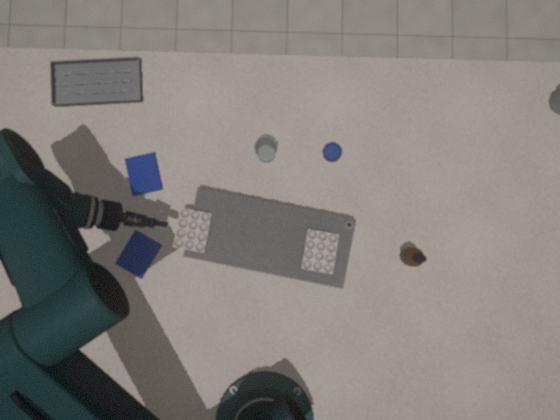

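The plate lies flat and wells up at (192,230) in the top view, still overhanging the left end. Next I'll measure both plates and the actual fingertip setback for the push.

Run:
```python
from h import *; from geo import *
_,R1,b1=rect('top13',160,230,lum=120); _,R2,b2=rect('top13',285,345)
c=np.array(R1[0])/1000-C; print('plate t,l',c@T*1000,c@np.array([.989,-.15])*1000)
p,d,m=load('wrist13');w=world(d,m);s=bot.read_state();R=s['tcp_rot'];x=s['tcp_pos']
t=(w-x)@R*1000
fm=(t[:,:,2]>-60)&(t[:,:,2]<15)&(abs(t[:,:,0])<25)&(abs(t[:,:,1])<75)&(w[:,:,2]>.03)&(p.max(2)<100)
print(fm.sum())
for sgn in(1,-1):
  q=t[fm&(np.sign(t[:,:,1])==sgn)]; print(sgn,len(q),'zmax',np.percentile(q[:,2],[90,98,100]).round(1),'y',np.percentile(abs(q[:,1]),[1,50,99]).round(1),'x',np.percentile(q[:,0],[1,99]).round(1))
```

```text
rect [ 173  208   39   45 1219] [537.6 211.6] [ 88.8 111.8] 80.9
rect [ 301  229   38   45 1227] [ 487.2 -145.6] [ 88.3 111.9] 81.4
plate t,l 361.76699490356447 -3.7405977539062203
10491
1 5170 zmax [-25.  -13.   -6.8] y [23.6 36.4 55.8] x [-10.2  13.2]
-1 5321 zmax [-23.8 -12.7  -4.6] y [25.8 37.7 57.6] x [-10.3  13.2]
```

Run:
```python
from h import *; from fk import *; from geo import *
D=np.c_[[-.150,-.989,0],[.989,-.150,0],[0,0,-1.]]; D=np.c_[np.cross(D[:,1],D[:,2]),D[:,1],D[:,2]]
for sg in(1,-1):
  Q=D@np.diag([sg,sg,1]);print(Q.round(2).tolist())
  for t,z in((445,160),(440,45),(148,45),(148,160)):
    q,e,a=ik(tz(t,z,-4),Q,15);print(t,z,q.round(2),e.round(1))
  go(tz(445,160,-4),Q)
```

```text
[[0.15, 0.99, 0.0], [0.99, -0.15, 0.0], [0.0, 0.0, -1.0]]
445 160 [0.36 0.46 0.06 1.17 0.   2.08] 0.0
440 45 [ 0.35  0.53 -0.14  0.9   0.    2.07] 0.0
148 45 [-0.16  0.36 -0.45  0.76  0.    1.56] 0.0
148 160 [-0.16  0.26 -0.25  1.06  0.    1.56] 0.0
shift mm [ -4.   58.1 -52.8] rotvec deg [ 43.65  43.66 -82.  ] norms 78.6 102.6
[[-0.15, -0.99, 0.0], [-0.99, 0.15, 0.0], [0.0, 0.0, -1.0]]
445 160 [ 0.36  0.46  0.06  1.17  0.   -1.06] 0.0
440 45 [ 0.35  0.53 -0.14  0.9   0.   -1.07] 0.0
148 45 [-0.16  0.36 -0.45  0.76  0.   -1.58] 0.0
148 160 [-0.16  0.26 -0.25  1.06  0.   -1.58] 0.0
shift mm [ -4.   58.1 -52.8] rotvec deg [ 43.69 -43.67  82.22] norms 78.6 102.8
```

```bash
python3 -m pendant '[[[56,-1,20,-20,4.37,-4.37,8.22],[56,-2,40,-40,8.7,-8.7,16.4],[56,-3,58,-53,13.1,-13.1,24.7],[56,-4,58,-53,17.5,-17.5,32.9],[56,-4,58,-53,21.8,-21.8,41.1],[56,-4,58,-53,26.2,-26.2,49.3],[56,-4,58,-53,30.6,-30.6,57.5],[56,-4,58,-53,35,-35,65.8]]]'
python3 - <<'E'
from h import *; from geo import *
Q=np.array([[-.15,-.989,0],[-.989,.15,0],[0,0,-1]])
go(tz(445,120,-4),Q); print(bot.read_state()['joint_pos'].round(2))
E
```

```text
t: 22.0
tcp_pos: [0.5499, 0.2935, 0.1602]
tcp_rot: [[0.14, -0.979, -0.15], [-0.982, -0.118, -0.146], [0.125, 0.168, -0.978]]
ft_force: [0.3, 0.9, -0.4]
finger_gap: 0.66
shift mm [-5.7 -6.8 39.2] rotvec deg [ 8.6  -8.52 16.06] norms 40.2 20.1
[ 0.4   0.61  0.32  1.47 -0.08 -1.3 ]
```

```bash
python3 -m pendant '[[[56,-2,-2,10,4.3,-4.3,8],[56,-4,-5,25,8.6,-8.5,16],[56,-5.7,-6.8,39,8.6,-8.5,16],[56,-5.7,-6.8,39,8.6,-8.5,16]]]'
python3 - <<'E'
from h import *; from geo import *
Q=np.array([[-.15,-.989,0],[-.989,.15,0],[0,0,-1]])
go(tz(440,45,-4),Q)
save('wrist','wrist14');p,d,m=load('wrist14');w=world(d,m);s=bot.read_state();R=s['tcp_rot'];x=s['tcp_pos']
t=(w-x)@R*1000
fm=(t[:,:,2]>-60)&(t[:,:,2]<15)&(abs(t[:,:,0])<25)&(abs(t[:,:,1])<75)&(p.max(2)<100)
for sgn in(1,-1):
  q=t[fm&(np.sign(t[:,:,1])==sgn)]; print(sgn,len(q),'zmax',np.percentile(q[:,2],[98,100]).round(1),'y',np.percentile(abs(q[:,1]),[1,50,99]).round(1),'x',np.percentile(q[:,0],[1,99]).round(1))
E
```

```text
t: 22.5
tcp_pos: [0.5494, 0.2946, 0.1195]
tcp_rot: [[-0.141, -0.99, -0.006], [-0.99, 0.141, -0.004], [0.005, 0.005, -1.0]]
ft_force: [0.2, 0.2, 0.4]
finger_gap: 0.653
shift mm [ 4.9 -0.9 74.5] rotvec deg [ 0.28 -0.29  0.53] norms 74.7 0.7
1 6481 zmax [-11.6  -5.1] y [28.4 41.5 60.2] x [-9.  14.1]
-1 6712 zmax [-11.8  -5.3] y [26.  39.2 58. ] x [-9.1 14.1]
```

View pics/wrist14.png

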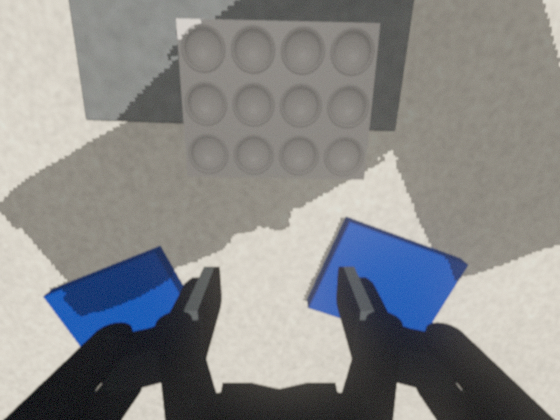

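Run:
```python
from h import *; from geo import *
q,R,b=rect('wrist14',150,400,5,200,zlo=.05,zhi=.066)
for k in b: c=k/1000-C; print((c@T*1000).round(1),(c@np.array([.989,-.15])*1000).round(1))
c=bot.read_state()['tcp_pos'][:2]-C;print('tcp',(c@T*1000).round(1),(c@np.array([.989,-.15])*1000).round(1))
```

```text
rect [  176    18   204   161 29884] [538.2 214.6] [ 87.6 111.6] 80.8
321.5 -59.9
320.4 51.7
408.0 52.6
409.1 -59.0
tcp 446.1 -3.9
```

```bash
python3 -m pendant '[[[56,2,0,30,0.3,-0.3,0.5],[56,4,0,60,0.3,-0.3,0.5],[56,5,-1,74.5,0.3,-0.3,0.5],[56,12,-1,74.5,0.3,-0.3,0.5],[56,20,-1,74.5,0.3,-0.3,0.5],[56,25,-1,74.5,0.3,-0.3,0.5],[56,30,-1,74.5,0.3,-0.3,0.5],[56,35,-1,74.5,0.3,-0.3,0.5]]]'
python3 - <<'E'
from h import *; from geo import *
s=bot.read_state();c=s['tcp_pos'][:2]-C;print('tcp',(c@T*1000).round(1),(c@np.array([.989,-.15])*1000).round(1))
save('wrist','wrist15')
q,R,b=rect('wrist15',100,480,0,300,zlo=.05,zhi=.066)
E
```

```text
t: 23.55
tcp_pos: [0.5462, 0.2603, 0.0468]
tcp_rot: [[-0.152, -0.988, 0.005], [-0.988, 0.152, 0.003], [-0.004, -0.004, -1.0]]
ft_force: [1.4, 4.9, 4.4]
finger_gap: 0.653
tcp 411.1 -2.6
rect [  124    54   310   246 61415] [538.4 213.6] [102.4 111.4] 81.2
```

View pics/wrist15.png

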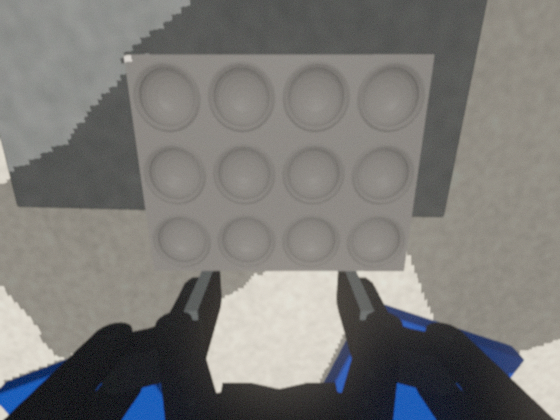

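```bash
python3 -m pendant '[[[56,5,0,0,0,0,0],[56,10,0,0,0,0,0],[56,15,0,0,0,0,0],[56,20,0,0,0,0,0]]]'; python3 -c "
from h import *;print(bot.read_state()['ft_force'])"
```

```text
t: 24.1
tcp_pos: [0.5426, 0.24, 0.046]
tcp_rot: [[-0.152, -0.988, 0.003], [-0.988, 0.152, 0.002], [-0.003, -0.003, -1.0]]
ft_force: [0.4, 4.6, 3.2]
finger_gap: 0.656
[0.36260387 4.58762506 3.24698934]
```

```bash
python3 -m pendant '[[[56,14,-0.3,0,0,0,0],[56,30,-0.6,0,0,0,0],[56,46,-0.9,0,0,0,0],[56,62,-1.2,0,0,0,0],[56,78,-1.5,0,0,0,0],[56,94,-1.8,0,0,0,0],[56,104,-2,0,0,0,0],[56,108,-2,0,0,0,0]]]'; python3 -m pendant '[[[56,14,-0.3,0,0,0,0],[56,30,-0.6,0,0,0,0],[56,46,-0.9,0,0,0,0],[56,62,-1.2,0,0,0,0],[56,76,-1.5,0,0,0,0],[56,88,-1.8,0,0,0,0],[56,96,-2,0,0,0,0],[56,100,-2,0,0,0,0]]]';python3 - <<'E'
from h import *
save('wrist','wrist16');save('top','top16');save('side','side16')
print(bot.read_state()['ft_force'].round(1))
E
```

```text
t: 25.1
tcp_pos: [0.5281, 0.1326, 0.0457]
tcp_rot: [[-0.152, -0.988, 0.003], [-0.988, 0.152, 0.002], [-0.002, -0.003, -1.0]]
ft_force: [0.8, 3.3, 2.5]
finger_gap: 0.658
t: 26.1
tcp_pos: [0.5149, 0.0337, 0.0455]
tcp_rot: [[-0.152, -0.988, 0.003], [-0.988, 0.152, 0.002], [-0.003, -0.003, -1.0]]
ft_force: [-0.2, 3.6, 2.5]
finger_gap: 0.651
[-0.1 -0.5  0.3]
```

View pics/wrist16.png

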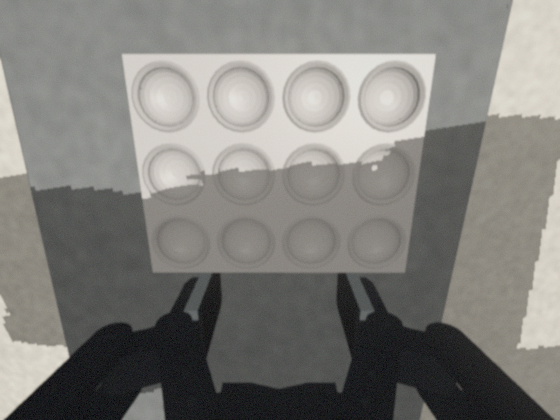

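View pics/top16.png

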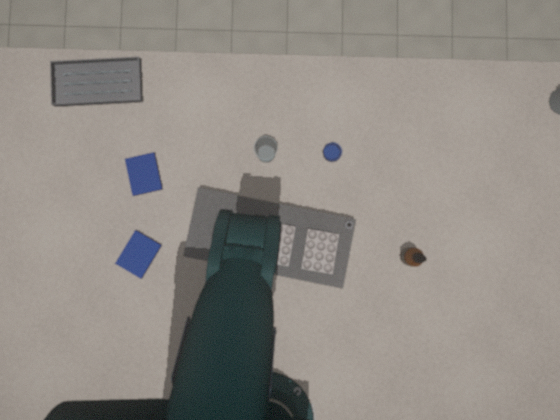

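The wrist view shows the plate square in front of both fingers, its edge at row 272. In the top view its leading edge is at u≈294, with the neighbour starting at u≈302. I'll measure the gap between them.

Run:
```python
from h import *; from geo import *
p,d,m=load('top16')
L=np.array([.989,-.15])
q2,R2,b2=rect('top16',299,345)
c2=np.array(R2[0])/1000
q1,R1,b1=rect('top16',275,299)
for nm,q in(('nb',q2),('pl',q1)):
  k=q/1000-C; t=k@T*1000;l=k@L*1000; print(nm,'t',t.min().round(1),t.max().round(1),'l',l.min().round(1),l.max().round(1))
  # leading edges
def edge(q,fn,lo=-45,hi=45):
  k=q/1000-C;t=k@T*1000;l=k@L*1000;m=(l>lo)&(l<hi)
  ee=[fn(t[m&(l>=a)&(l<a+6)]) for a in range(lo,hi-6,6)];x=np.arange(lo+3,hi-3,6)
  f=np.polyfit(x,ee,1);print('edge t',f[1].round(2),'slope deg',np.degrees(f[0]).round(2))
edge(q2,np.max);edge(q1,np.min)
big=cv2.resize(p[200:300,260:370],None,fx=6,fy=6,interpolation=cv2.INTER_CUBIC);cv2.imwrite('pics/c16.png',big[:,:,::-1])
```

```text
rect [ 301  229   38   45 1226] [ 487.2 -145.6] [ 88.4 112. ] 81.4
rect [278 224  17  42 463] [502.4 -51.6] [ 38.4 113.5] 86.5
nb t -43.3 45.1 l -56.0 56.0
pl t 80.1 120.3 l -56.0 56.0
edge t 44.18 slope deg -0.05
edge t 81.4 slope deg -0.44
```

View pics/c16.png

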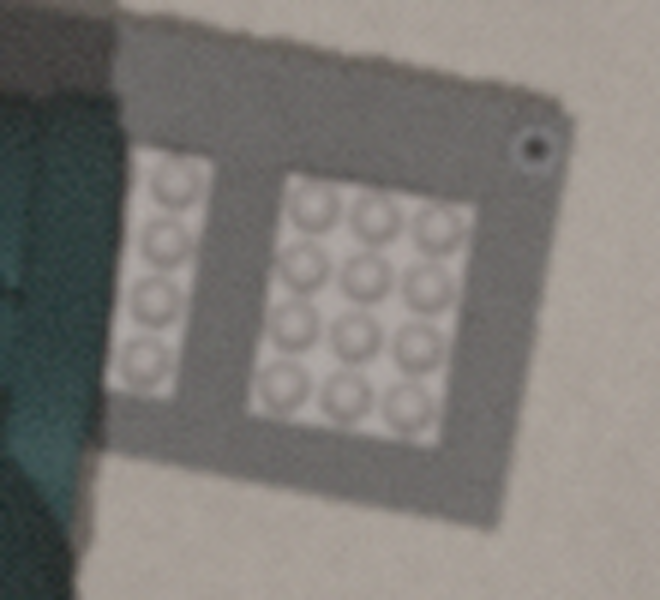

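```bash
python3 -m pendant '[[[56,6,0,0,0,0,0],[56,12,0,0,0,0,0],[56,17,0,0,0,0,0],[56,22,0,0,0,0,0],[56,25,0,0,0,0,0],[56,28,0,0,0,0,0],[56,30,0,0,0,0,0],[56,30,0,0,0,0,0]]]';python3 - <<'E'
from h import *; from geo import *
save('wrist','wrist17');p,d,m=save('top','top17')
big=cv2.resize(p[200:300,260:370],None,fx=6,fy=6,interpolation=cv2.INTER_CUBIC);cv2.imwrite('pics/c17.png',big[:,:,::-1])
E
```

```text
t: 27.25
tcp_pos: [0.5105, 0.0043, 0.0455]
tcp_rot: [[-0.152, -0.988, 0.003], [-0.988, 0.152, 0.002], [-0.002, -0.003, -1.0]]
ft_force: [0.3, -0.1, 0.8]
finger_gap: 0.654
```

View pics/c17.png

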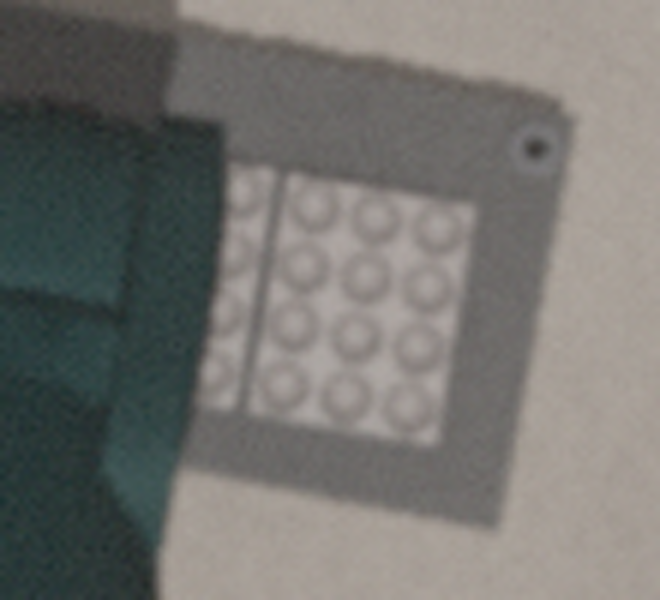

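View pics/wrist17.png

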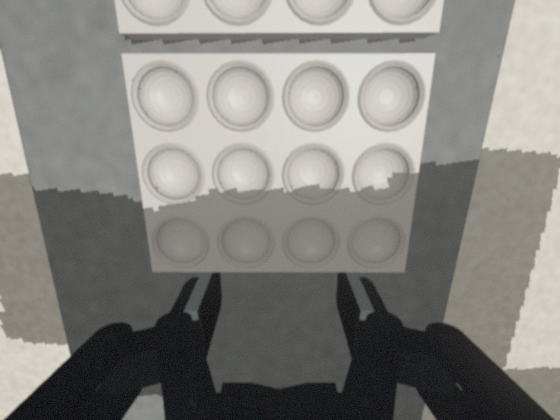

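Run:
```python
from h import *; from geo import *
p,d,m=load('wrist17');g=p.astype(int).sum(2)/3
L=np.array([.989,-.15])
def tl(uv): k=ray(uv,m,.059)[:,:2]-C; return np.c_[k@T*1000,k@L*1000]
for u in(130,180,230,280,330,380,425):
  col=g[20:62,u]; dk=np.where(np.gradient(col)<-8)[0]+20; up=np.where(np.gradient(col)>8)[0]+20
  a=dk.min() if len(dk) else -1; b=up.max() if len(up) else -1
  print(u,a,b,tl([(u,a),(u,b)]).round(1).tolist())
for v in(10,20,28,58,70,90,110):
  r=g[v]; gr=np.gradient(cv2.GaussianBlur(r.astype(np.float32)[None],(3,1),0)[0]); l_=100+np.argmax(gr[100:170]); h_=400+np.argmin(gr[400:460]); print(v,l_,h_,tl([(l_,v),(h_,v)]).round(1).tolist())
```

```text
130 31 54 [[46.8, 51.4], [54.1, 52.4]]
180 31 54 [[46.9, 33.9], [54.1, 34.6]]
230 21 54 [[43.9, 16.3], [54.2, 16.9]]
280 31 54 [[47.0, -0.9], [54.2, -0.9]]
330 31 54 [[47.0, -18.3], [54.3, -18.7]]
380 31 54 [[47.1, -35.7], [54.3, -36.4]]
425 30 54 [[46.8, -51.3], [54.4, -52.4]]
10 115 442 [[40.4, 55.5], [40.8, -56.2]]
20 117 441 [[43.4, 55.3], [43.8, -56.4]]
28 118 439 [[45.9, 55.4], [46.2, -56.1]]
58 121 434 [[55.4, 55.9], [55.7, -55.8]]
70 123 433 [[59.3, 55.8], [59.6, -56.0]]
90 126 430 [[66.1, 55.7], [66.4, -55.9]]
110 129 427 [[73.1, 55.7], [73.4, -55.8]]
```

The gap is about 6.5 mm, the plates are parallel within 0.2° and the ends level within 0.5 mm. I'll back off and raise the arm clear.

```bash
python3 -m pendant '[[[56,-6,0,0,0,0,0],[56,-20,0,0,0,0,0],[56,-35,0,-20,0,0,0],[56,-60,0,-60,0,0,0],[56,-110,0,-100,0,0,0],[56,-165,0,-120,0,0,0],[56,-220,0,-120,0,0,0],[56,-250,0,-120,0,0,0]]]';python3 - <<'E'
from h import *; from geo import *
p,d,m=save('top','top18');save('side','side18')
big=cv2.resize(p[190:300,240:370],None,fx=5,fy=5,interpolation=cv2.INTER_CUBIC);cv2.imwrite('pics/c18.png',big[:,:,::-1])
g=p.astype(float).mean(2)
w=world(d,m)
print(w[250,322],w[240,285])
E
```

```text
t: 28.35
tcp_pos: [0.5477, 0.2549, 0.1662]
tcp_rot: [[-0.149, -0.989, 0.004], [-0.989, 0.149, 0.003], [-0.003, -0.003, -1.0]]
ft_force: [0.4, -0.6, -0.3]
finger_gap: 0.657
[ 0.49008511 -0.15232523  0.05729103] [ 0.51549899 -0.04823166  0.05325868]
```

View pics/c18.png

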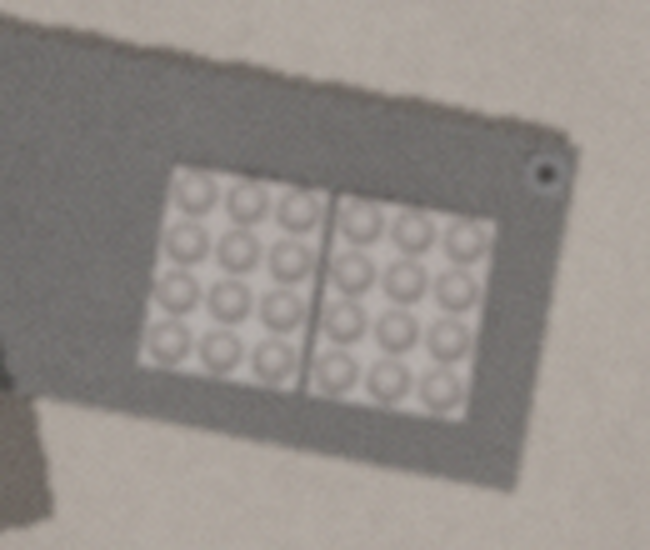

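View pics/top18.png

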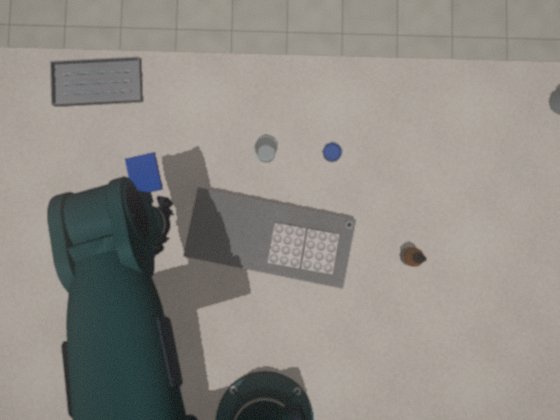

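Both plates lie wells up, side by side and square, at (285,246) and (320,250), and the arm is clear. One last measurement, then I'll hand in.

Run:
```python
from h import *; from geo import *
q,R,b=rect('top18',262,345)   # both together: expect 176+gap by 112
q1,R1,_=rect('top18',262,301,lum=140); q2,R2,_=rect('top18',302,345)
for fn in('top0','top18'):
  p,d,m=load(fn);h=cv2.cvtColor(p,cv2.COLOR_RGB2HSV);mk=((h[:,:,0]>100)&(h[:,:,0]<130)&(h[:,:,1]>120))[130:175,310:350];print('cap',np.argwhere(mk).mean(0))
print(job.hand_in())
```

```text
rect [ 301  229   38   45 1229] [ 487.2 -145.6] [ 88.3 112. ] 81.4
rect [ 268  223   33   45 1133] [501.6 -52.2] [ 87.7 111.6] 81.4
rect [ 302  229   37   45 1227] [ 487.2 -145.6] [ 88.3 112. ] 81.4
cap [21.52475248 21.23762376]
cap [21.72857143 21.2       ]
the job is handed in; nothing more can be done
None
```

The spot plate is now wells up on the base, close alongside the other plate, square to it and with their ends level. I handed the job in at about 28.5 s of the 61 s allowed.

**How it was done:** I lifted the overhanging edge with the lower finger and gripped the plate at a tilt. I raised it, rolled it 180°, set its far edge on the base and let it down on the lower finger. Then I slid it along the base with both fingers behind it, and backed the arm clear.

**Last checks:**

| Check | Result |
|---|---|
| Angle between the plates | Both read 81.4° in the top view |
| End offset | Under 1 mm, in the top and wrist views |
| Gap | About 6.5 mm in the wrist view and about 6 mm in the top view |
| Neighbour | Moved 1.9 mm or less from the first readings to the last (1 mm from the clearer mid-job one); unchanged through the push |
| Cap | Unmoved |
| Dropper bottle and beaker | Look unmoved in the top view; I did not measure them |

- **Camera disagreement:** The top and wrist cameras differed by 2–4 mm in absolute position. I therefore judged the fit only from measurements within a single view.
- **Failed check:** I tried to measure both plates together in the last top picture. It picked up only the neighbour, so the combined width was not confirmed that way.

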